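# Tidy the candle display board on a craft stall

## Robot

A 6-joint arm with a two-finger parallel gripper is mounted at the origin on the work surface. World frame = base frame: x ahead of the robot, y to its left, z up, the work surface at z = 0. Lengths are in m, angles in rad, forces in N, time in s.
With the tool pointing down it reaches from about 0.375 to 0.9 m from the base axis. Payload 3.1 kg.
Tool frame: the origin (TCP) lies on the front face of the gripper's body, between the roots of the fingers; the fingertips stand 70 mm ahead of it and the grasp point (between the pads) lies 51 mm ahead of it; y points along the fingers, z is the direction in which the jaws open and shut, and the axes are right-handed (so a half turn about y gives the same grasp; the last joint's range is limited). The gripper opens to 87 mm and grips with 3 to 60 N. Pads are 19 mm wide; open, the fingers measure 117 mm over their backs; the gripper's body (75 mm by 190 mm) begins 51 mm behind the grasp point.
Start: joints at [-0.178, 0.527, 1.433, -0, 1.181, -0.178], TCP at [0.625, 0, 0.292] pointing down, gripper open.
Joint ranges: [-3.08, 3.08], [-0.75, 2.2], [0.22, 2.44], [-1.43, 4.57], [0, 2.65], [-2.85, 2.85]. Speed limits (rad/s): [2.79, 2.79, 3.14, 3.14, 3.14, 3.14].

## Interface

Orientations are given as a rotation vector (axis times angle).
In Python, from station import ctrl, eyes, job gives the robot as it stands.
- The arm moves only by the shell command python3 -m pendant 'ROWS' [FORCE]. ROWS is JSON, a list that holds one entry, the list of rows, each a list of 7 numbers: the turn, a rotation vector about the tool's x, y, z in degrees, then the shift along the tool's x, y, z in mm, then the opening, from -1 (shut) to 1 (fully open). In form: [[[wx, wy, wz, dx, dy, dz, claw], ...]]. A call has 1 to 12 rows; each row shifts and turns the commanded pose from where the row before left it, along the tool's axes as they then stand; what a row does not reach is not made up. A row lasts 1/8 s, in which the tool goes at most 62.5 mm and 10.7 degrees, less where a joint would pass 70% of its speed; a pose out of reach is approached as far as the arm can. A call is refused whole if a number of a shift passes 62.5 or a number of a turn 10.7, either way. A call with a gripper value outside its range is refused whole. The fingers move at their own pace and stop on an object; FORCE is the grip in N (left out, the last holds). Time passes only in rows, so rows that do not move let the fingers close. It gives the time, the measured TCP pose, the force and the opening at its end, in the units of the state.
- ctrl.read_state(): the state, without advancing time (a new reading comes with each control period).
- eyes.grab_frame(name): name is "scene" or "side" or "wrist"; returns the picture (400x640x3 uint8, red, green, blue); there is no depth.
- eyes.camera_params(name): a dict with "K" (3x3 intrinsics, pixels), "extrinsics" (4x4, takes a point from world to camera coordinates); the wrist camera has in their place "T_tool_cam" (4x4, takes a point from camera to tool coordinates, whose origin is the TCP and whose axes are the tool frame's). Camera axes: x right, y up, looking along -z (the intrinsics and any distortion apply to the point x, -y, -z); pixel columns grow to the right and rows downward; lengths in m; the calibration is good to about 2 mm. A picture is of the moment at which its call begins: read the wrist's pose just before it. camera_params takes no time and is no camera call.
- job.sign_off(): hands the job in, once; it reports no verdict.
The state is a dict: "clock": time; "q": joint angles; "joint_vel": joint speeds; "joint_torque": joint torques, N m; "ee_pos": TCP position; "tool_rot": TCP orientation; "ft_force": force on the tool from outside, world axes, zero at the start; "ft_torque": the same for the moment, N m; "opening": finger opening in m.
Only numpy, scipy, OpenCV 4.12 (cv2) and the standard library are available. Lean on these libraries where they do the work, as an engineer would, in place of code of your own. Each camera call takes 0.05 s, during which the arm holds its last target. There are 200 camera calls.

## Task

Get the display board ready for opening: with the scraper block, wipe every broken shard along the board into the catch tray at its right end, then with the edge of the straightedge push the candles into one straight row, each with its near side just meeting the near edge of the dark inlaid stripe. Finish with the lidded jar standing on the cleared strip of the board between the row and the near edge, and both tools lying back on their own cork mats, along them. The shards are sharp and the wax marks easily, so move shards and candles only with the tools, never with the fingers; keep the candles upright and leave the other wares alone.

Things in the scene. Friction and masses are not known exactly. Their poses are not given: they have to be found in the camera images.
- board: Fixed raised display board of pale wood, lying flat on the cloth: 280 mm (its x, away from the robot) by 410 mm (its y) by 22 mm thick. Origin at the centre of its underside; board top at z = 0.022 in its frame; near edge x = -0.14, far edge x = +0.14, right end y = -0.205, left end y = +0.205. It may be turned a little. A grey catch tray is fixed to its right (-y) end, open towards the board.
- line_c (a point): Middle of the near edge of a dark inlaid stripe (5 mm wide, 400 mm long, flush) that runs along the board's y at x = +0.03 to +0.035 in the board's frame; on the board's top. Axes as the board's. A candle whose near side just meets the stripe's near edge has its centre at board x = +0.058.
- tray_c (a point): Middle of the catch tray's floor, 3 mm above the cloth. Tray: x -0.17 to 0.0, y -0.315 (far wall, 42 mm high) to -0.205 (board end, no wall) in the board's frame, so its floor is 19 mm below the board's top; its two side walls are 19 mm high, 3 mm lower than the board's top, so a tool moving on the board's top may run out over it.
- cup0_c (a point): Candle in a plain pale stoneware tumbler, an upright cylinder 56 mm across and 60 mm high, about 0.22 kg, standing on the far half of the board in a ragged row, 33 to 58 mm short of the stripe, neighbours about 70 mm apart or more. Point at its centre, 30 mm above its foot. 3 to 5 such candles are there; the others are absent (None).
- cup1_c (a point): Candle in a plain pale stoneware tumbler, an upright cylinder 56 mm across and 60 mm high, about 0.22 kg, standing on the far half of the board in a ragged row, 33 to 58 mm short of the stripe, neighbours about 70 mm apart or more. Point at its centre, 30 mm above its foot. 3 to 5 such candles are there; the others are absent (None).
- cup2_c (a point): Candle in a plain pale stoneware tumbler, an upright cylinder 56 mm across and 60 mm high, about 0.22 kg, standing on the far half of the board in a ragged row, 33 to 58 mm short of the stripe, neighbours about 70 mm apart or more. Point at its centre, 30 mm above its foot. 3 to 5 such candles are there; the others are absent (None).
- cup3_c (a point): Candle in a plain pale stoneware tumbler, an upright cylinder 56 mm across and 60 mm high, about 0.22 kg, standing on the far half of the board in a ragged row, 33 to 58 mm short of the stripe, neighbours about 70 mm apart or more. Point at its centre, 30 mm above its foot. 3 to 5 such candles are there; the others are absent (None).
- cup4_c (a point): Candle in a plain pale stoneware tumbler, an upright cylinder 56 mm across and 60 mm high, about 0.22 kg, standing on the far half of the board in a ragged row, 33 to 58 mm short of the stripe, neighbours about 70 mm apart or more. Point at its centre, 30 mm above its foot. 3 to 5 such candles are there; the others are absent (None).
- shard0_c (a point): Sharp loose shard of broken terracotta, about 44 x 28 x 9 mm, 20 g, lying flat on the near strip of the board (board x -0.105 to -0.08). Point at its centre, 4.5 mm up. 2 to 4 shards are there; the others are absent (None).
- shard1_c (a point): Sharp loose shard of broken terracotta, about 44 x 28 x 9 mm, 20 g, lying flat on the near strip of the board (board x -0.105 to -0.08). Point at its centre, 4.5 mm up. 2 to 4 shards are there; the others are absent (None).
- shard2_c (a point): Sharp loose shard of broken terracotta, about 44 x 28 x 9 mm, 20 g, lying flat on the near strip of the board (board x -0.105 to -0.08). Point at its centre, 4.5 mm up. 2 to 4 shards are there; the others are absent (None).
- shard3_c (a point): Sharp loose shard of broken terracotta, about 44 x 28 x 9 mm, 20 g, lying flat on the near strip of the board (board x -0.105 to -0.08). Point at its centre, 4.5 mm up. 2 to 4 shards are there; the others are absent (None).
- ruler_c (a point): Straightedge (ruler) of wood: a flat bar 360 mm long (its x), 60 mm wide (its y), 14 mm thick, both long edges straight, with an upright grip rib along the middle of its top, 100 mm long (x), 16 mm thick (y), rising from 14 to 54 mm above the underside: pinch the rib across its 16 mm. 0.28 kg. Point at its middle, 27 mm above its underside. Starts lying on the long cork mat left of the board, along the mat.
- scraper_c (a point): Scraper block: a white plastic foot 110 mm long (its x), 24 mm thick (its y), 30 mm high, with an end cheek at each end (8 mm thick, 20 mm high, reaching 26 mm from the middle on both sides, so either side gathers shards), and a wooden grip on top, 80 mm long (x), 20 mm thick (y), from 28 to 60 mm above the underside: pinch the grip across its 20 mm. 0.2 kg. Point at its middle, 30 mm above its underside. Starts on the small cork mat right of the tray, along the mat.
- ruler_mat: Fixed cork mat for the straightedge, 380 (its x) x 100 (its y) x 3 mm, left of the board. Origin at the centre of its underside.
- scraper_mat: Fixed cork mat for the scraper, 150 (its x) x 100 (its y) x 3 mm, right of the tray. Origin at the centre of its underside.
- jar_c (a point): Small lidded trinket jar, an upright pale stoneware cylinder 48 mm across and 56 mm high with a flat wooden lid (50 mm across, from 56 to 62 mm) and a small lid knob up to 74 mm; lid and jar are one piece, 0.18 kg. Grasp it across its sides. Starts on the cloth right of the board, beyond the tray. Point on its axis, 35 mm above its foot.
- dish: Bystander: round blue dish, 80 mm across, 8 mm high, left of the long cork mat. Origin at the centre of its underside.
- dish2: Bystander: oval white trinket dish, 140 x 50 mm, about 17 mm high, near the right of the robot. Origin at the centre of its underside.

How it is judged:
By the outcome, as a careful person would: the job done as asked, in the order asked, and still so for the second after the job is handed in, with the robot touching nothing.
Of cup0, cup1, cup2, cup3, cup4 only 3 to 5 are there at a start; the rules pass over those that are not, and their reading is None.
Of shard0, shard1, shard2, shard3 only 2 to 4 are there at a start; the rules pass over those that are not, and their reading is None.
At some moment in a run one of cup0, cup1, cup2, cup3, cup4 may be knocked a few centimetres aside while the robot is not near it.
Once in a run the grip may slacken for a moment while it holds something.
It also fails if it takes over 210 s, if anything falls off the work surface, if the arm or the gripper's body presses on something with over 40 N, if the wrist force passes 120 N, or if a joint passes its speed limit or range.

## Working session

There is one attempt and no reset: what is moved stays moved. The work goes in short steps, Python scripts to look and compute and a shell command to move; the robot and the scene stay as the last step left them, time stands still between calls to the robot, and variables do not carry over. Pictures are saved under pics/ and viewed, about 12 in all and at most 16, crops included, and the job is handed in when it is done.

```bash
ls; mkdir -p pics; python3 - <<'E'
from station import ctrl, eyes, job
import cv2, numpy as np
for n in ("scene","side","wrist"):
    cv2.imwrite(f"pics/{n}0.png", eyes.grab_frame(n)[:,:,::-1])
    p=eyes.camera_params(n); print(n,{k:np.round(v,4).tolist() if not isinstance(v,str) else v for k,v in p.items()})
print(ctrl.read_state())
E
```

```text
pics
scene {'K': [[368.9777, 0.0, 313.8716], [0.0, 368.9777, 196.048], [0.0, 0.0, 1.0]], 'extrinsics': [[-0.5952, 0.8035, 0.0029, 0.2458], [-0.6658, -0.4952, 0.5581, 0.2787], [0.4499, 0.3303, 0.8298, -1.2481], [0.0, 0.0, 0.0, 1.0]]}
side {'K': [[459.4012, 0.0, 317.8974], [0.0, 459.4012, 202.7126], [0.0, 0.0, 1.0]], 'extrinsics': [[0.8367, -0.5477, -0.0001, -0.3913], [0.424, 0.6477, 0.633, -0.2436], [-0.3466, -0.5297, 0.7741, -1.218], [0.0, 0.0, 0.0, 1.0]]}
wrist {'K': [[339.8757, 0.0, 320.6965], [0.0, 339.8757, 195.6985], [0.0, 0.0, 1.0]], 'T_tool_cam': [[0.0001, -0.9586, -0.2848, -0.079], [0.0012, 0.2848, -0.9586, -0.093], [1.0, -0.0002, 0.0012, 0.0], [0.0, 0.0, 0.0, 1.0]]}
{'clock': 0.15, 'q': array([-1.78502082e-01,  5.28274501e-01,  1.43360679e+00,  3.48602995e-05,
        1.18136548e+00, -1.78505378e-01]), 'joint_vel': array([-0.0013179 , -0.00403097, -0.00359089,  0.00032669,  0.00052973,
        0.00057184]), 'joint_torque': array([ 9.14956272e-04, -4.40429199e+01, -1.76841742e+01,  6.33679633e-02,
        5.52540855e-02, -1.06930895e-04]), 'ee_pos': array([6.24563107e-01, 1.14713886e-04, 2.91483255e-01]), 'tool_rot': array([-1.21014956,  1.21055518, -1.20819987]), 'ft_force': array([ 0.7975063 , -0.31936229, -0.31297452]), 'ft_torque': array([-0.01011032,  0.0320297 ,  0.01996798]), 'opening': 0.0868247656053238}
```

View pics/scene0.png

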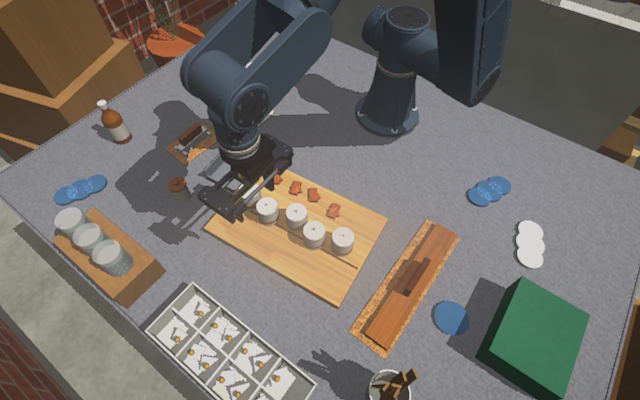

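View pics/side0.png

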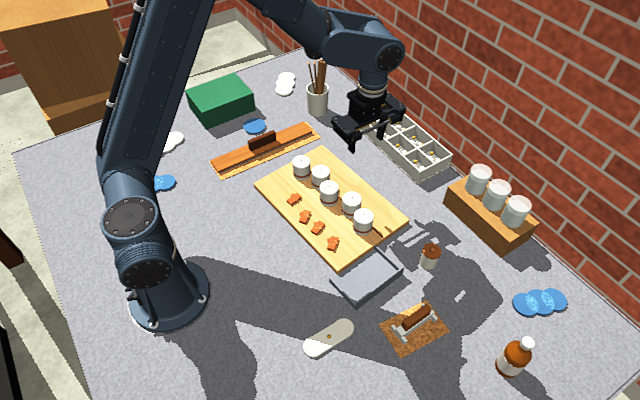

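Side view shows 5 candles (301,162)…(363,219), 4 shards (293,198)…(333,244), the tray at (366,278), scraper (415,318), jar (430,257) and ruler (262,145). Next, helpers and a zoomed crop.

```bash
cat > h.py <<'E'
import numpy as np, cv2
from scipy.spatial.transform import Rotation as R
from station import ctrl, eyes, job
def ext(n):
    p=eyes.camera_params(n); K=np.array(p["K"])
    if n=="wrist":
        s=ctrl.read_state(); T=np.eye(4); T[:3,:3]=R.from_rotvec(s["tool_rot"]).as_matrix(); T[:3,3]=s["ee_pos"]
        E=np.linalg.inv(T@np.array(p["T_tool_cam"]))
    else: E=np.array(p["extrinsics"])
    return K,E
def plane(uv,z,KE):
    K,E=KE; uv=np.atleast_2d(np.array(uv,float))
    d=np.c_[(uv[:,0]-K[0,2])/K[0,0],-(uv[:,1]-K[1,2])/K[1,1],-np.ones(len(uv))]@E[:3,:3]
    c=-E[:3,:3].T@E[:3,3]; return c+d*((z-c[2])/d[:,2])[:,None]
def proj(P,KE):
    K,E=KE; c=np.atleast_2d(P)@E[:3,:3].T+E[:3,3]; return np.c_[K[0,0]*c[:,0]/-c[:,2]+K[0,2],-K[1,1]*c[:,1]/-c[:,2]+K[1,2]]
def blobs(m,amin=20,amax=1e9):
    m=cv2.morphologyEx(m.astype(np.uint8),cv2.MORPH_OPEN,np.ones((2,2),np.uint8))
    n,l,st,c=cv2.connectedComponentsWithStats(m)
    return [(c[i].round(1).tolist(),int(st[i,4]),st[i,:4].tolist()) for i in range(1,n) if amin<st[i,4]<amax],l
def need(x,y,z,yaw=None):
    "delta from measured pose, tool axes mm (dx,dy,dz) and turn wy deg; yaw = world angle of jaw axis, deg"
    s=ctrl.read_state(); M=R.from_rotvec(s["tool_rot"]).as_matrix(); cur=np.degrees(np.arctan2(M[1,2],M[0,2]))
    d=(np.array([x,y,z])-s["ee_pos"])*1e3
    wy=0 if yaw is None else -((yaw-cur+90)%180-90)
    print("need d(tool)=",(M.T@d).round(1),"wy=",round(wy,1),"curyaw",round(cur,1),"pos",s["ee_pos"].round(4),"t",round(s["clock"],1))
E
python3 - <<'E'
from h import *
im=cv2.imread("pics/side0.png")
cv2.imwrite("pics/sidecrop.png",cv2.resize(im[110:370,200:460],None,fx=2.3,fy=2.3,interpolation=cv2.INTER_CUBIC))
KE=ext("side"); hsv=cv2.cvtColor(im,cv2.COLOR_BGR2HSV); h,s,v=[hsv[...,i].astype(int) for i in range(3)]
roi=np.zeros(h.shape,bool); roi[140:360,200:460]=1
for n,m,z in (("shard",roi&((h<9))&(s>170)&(v>170),.0265),("top",roi&(s<40)&(v>190),.082)):
    for c,a,b in blobs(m,15)[0]: print(n,c,a,b,plane(c,z,KE)[0].round(4))
m=(roi&(h>12)&(h<24)&(s>60)&(v>170)).astype(np.uint8); m=cv2.morphologyEx(m,cv2.MORPH_CLOSE,np.ones((25,25)))
c=max(cv2.findContours(m,0,2)[0],key=cv2.contourArea); q=cv2.approxPolyDP(cv2.convexHull(c),6,True)[:,0]; print(q.tolist(),plane(q,.022,KE).round(4).tolist())
E
```

```text
top [303.4, 217.6] 16524 [201, 141, 260, 161] [ 0.4    -0.0298  0.082 ]
top [420.1, 155.6] 352 [394, 141, 54, 32] [ 0.8332 -0.0229  0.082 ]
top [450.0, 154.1] 17 [448, 151, 5, 7] [ 0.9158 -0.069   0.082 ]
top [321.3, 171.8] 199 [313, 165, 18, 14] [0.5376 0.0882 0.082 ]
top [329.5, 187.8] 222 [321, 181, 19, 15] [0.5224 0.0215 0.082 ]
top [352.6, 199.3] 233 [343, 192, 20, 15] [ 0.5533 -0.0511  0.082 ]
top [364.3, 216.5] 255 [355, 209, 20, 16] [ 0.544  -0.1194  0.082 ]
top [416.3, 240.8] 77 [406, 234, 23, 14] [ 0.611  -0.2612  0.082 ]
top [435.7, 241.0] 26 [433, 239, 6, 5] [ 0.654  -0.2901  0.082 ]
top [454.9, 249.4] 100 [447, 245, 14, 11] [ 0.678  -0.3378  0.082 ]
top [394.1, 259.2] 153 [385, 249, 19, 22] [ 0.5247 -0.2737  0.082 ]
top [410.1, 292.3] 997 [383, 266, 50, 48] [ 0.4969 -0.3698  0.082 ]
top [458.1, 299.0] 23 [456, 296, 5, 7] [ 0.5828 -0.4478  0.082 ]
top [291.4, 342.4] 2446 [237, 320, 117, 41] [ 0.1864 -0.319   0.082 ]
top [401.6, 331.3] 42 [398, 328, 8, 8] [ 0.4143 -0.4364  0.082 ]
top [340.8, 356.8] 238 [322, 351, 41, 10] [ 0.2617 -0.4082  0.082 ]
[[209, 161], [245, 145], [314, 140], [409, 219], [336, 270]] [[0.2887, 0.3759, 0.022], [0.4219, 0.3786, 0.022], [0.6297, 0.2719, 0.022], [0.6799, -0.1644, 0.022], [0.4022, -0.1891, 0.022]]
```

View pics/sidecrop.png

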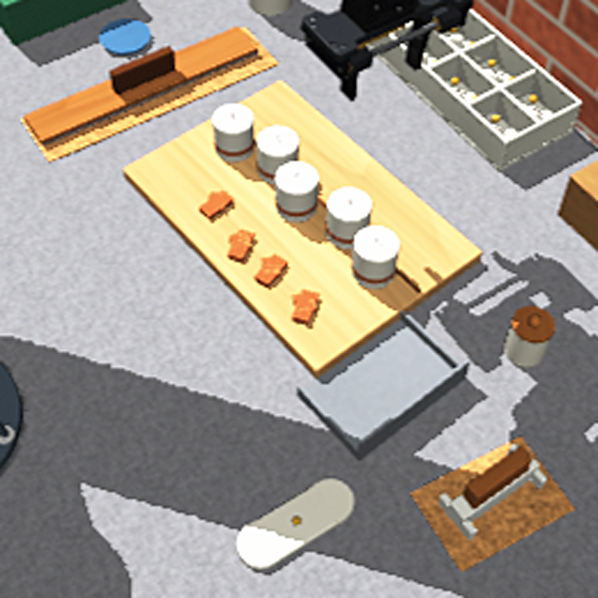

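The crop shows the board corners at (124,172), (281,82), (480,257) and (318,363). The scraper lies on its mat at about (498,478), and the ruler rib is at (142,70).

```bash
python3 - <<'E'
from h import *
KE=ext("side"); f=lambda L,z:plane(np.array(L)/2.3+[200,110],z,KE)[:,:2]
def rect(L,z,n):
    P=f(L,z); print(n,"ctr",P.mean(0).round(4),"angs",[round(float(np.degrees(np.arctan2(*(P[(i+1)%4]-P[i])[::-1]))),1) for i in range(len(P))],"len",[round(float(np.linalg.norm(P[(i+1)%4]-P[i])),3) for i in range(len(P))])
rect([(124,172),(281,82),(480,257),(318,363)],.022,"board")
rect([(411,495),(520,437),(574,508),(463,569)],.003,"smat")
rect([(22,119),(256,29),(265,48),(38,139)],.017,"ruler top")
for n,L,z in (("rib",[(111,68),(172,49),(142,59)],.057),("sgrip",[(470,490),(528,450),(500,470)],.063),("shards",[(216,205),(242,245),(271,270),(306,306)],.027),("cups",[(233,116),(278,139),(297,176),(349,202),(376,240)],.082),("jar lid",[(533,325)],.06)):
    print(n,f(L,z).round(4).tolist())
E
python3 -m pendant '[[[0,0,0,40,0,-10,1],[0,0,0,40,0,-10,1],[0,0,0,40,0,-10,1],[0,0,0,40,0,-10,1],[0,0,0,40,0,-10,1]]]'
```

```text
board ctr [0.521  0.0197] angs [6.2, -85.1, -176.6, 97.1] len [0.277, 0.407, 0.262, 0.394]
smat ctr [ 0.4783 -0.4257] angs [-4.9, -94.8, 174.4, 86.9] len [0.148, 0.097, 0.145, 0.095]
ruler top ctr [0.4793 0.3438] angs [-3.0, -105.3, 177.5, 92.7] len [0.384, 0.046, 0.369, 0.048]
rib [[0.4294, 0.3605], [0.5226, 0.3477], [0.4757, 0.3528]]
sgrip [[0.4408, -0.4189], [0.5221, -0.4178], [0.4818, -0.419]]
shards [[0.4345, 0.082], [0.4278, 0.0071], [0.4371, -0.0462], [0.4431, -0.1151]]
cups [[0.5124, 0.162], [0.5397, 0.0936], [0.5243, 0.0262], [0.5545, -0.0453], [0.5466, -0.1121]]
jar lid [[0.6362, -0.3004]]
clock: 0.78
ee_pos: [0.5744, -0.2011, 0.2919]
tool_rot: [-1.209, 1.21, -1.209]
ft_force: [0.6, 0.6, 0.2]
opening: 0.087
```

```bash
python3 -m pendant '[[[0,0,0,54,8,-23,1],[0,0,0,54,8,-23,1],[0,0,0,54,8,-23,1],[0,0,0,54,8,-23,1],[0,-10.5,0,0,0,0,1],[0,-10.5,0,0,0,0,1],[0,-10.5,0,0,0,0,1],[0,-10.5,0,0,0,0,1],[0,-10.5,0,0,0,0,1],[0,-10.5,0,0,0,0,1],[0,-10.5,0,0,0,0,1],[0,-10.5,0,0,0,0,1]]]'
python3 - <<'E'
from h import *
need(.482,-.419,.25,87)
im=eyes.grab_frame("wrist")[:,:,::-1]; cv2.imwrite("pics/w1.png",im)
im=eyes.grab_frame("side")[:,:,::-1]; cv2.imwrite("pics/s1.png",im)
im=eyes.grab_frame("scene")[:,:,::-1]; cv2.imwrite("pics/c1.png",im)
E
```

```text
clock: 2.28
ee_pos: [0.4828, -0.4158, 0.2598]
tool_rot: [-1.569, 0.078, -0.077]
ft_force: [-0.8, 0.2, 0.1]
opening: 0.0871
need d(tool)= [-0.5  9.8 -3.3] wy= -2.7 curyaw 84.3 pos [ 0.4828 -0.4158  0.2598] t 2.3
```

View pics/w1.png

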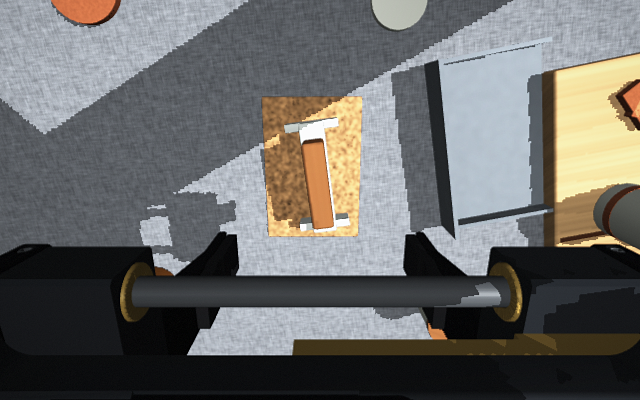

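The scraper grip top spans (302,141)–(325,141) to (312,229)–(332,226), turned a little relative to the mat (263,97)–(358,236).

```bash
python3 - <<'E'
from h import *
KE=ext("wrist"); g=plane([(303,140),(325,140),(332,227),(312,229)],.063,KE)[:,:2]; print(g.round(4),g.mean(0))
a,b=(g[0]+g[1])/2,(g[2]+g[3])/2; ang=np.degrees(np.arctan2(*(b-a)[::-1])); print("axis",ang,np.linalg.norm(b-a))
m=plane([(263,97),(362,96),(358,236),(266,237)],.003,KE)[:,:2]; print("mat",m.mean(0),np.degrees(np.arctan2(*(m[3]-m[0])[::-1])),np.degrees(np.arctan2(*(m[2]-m[1])[::-1])))
im=cv2.imread("pics/w1.png"); 
need(*g.mean(0),.095,ang+90)
# board from scene camera and side: edges via line fit
E
```

```text
[[ 0.4396 -0.4254]
 [ 0.4416 -0.4069]
 [ 0.5211 -0.4087]
 [ 0.521  -0.4272]] [ 0.48084447 -0.41704727]
axis -1.2793461959940355 0.08042611590526069
mat [ 0.47968529 -0.42354714] -7.659606238729638 -5.906879653675324
need d(tool)= [ -1.8 164.9  -1.5] wy= -4.9 curyaw 83.8 pos [ 0.4829 -0.4158  0.2599] t 2.4
```

```bash
python3 -m pendant '[[[0,-4.9,0,-1.8,38,-1.5,1],[0,0,0,0,38,0,1],[0,0,0,0,38,0,1],[0,0,0,0,26,0,1],[0,0,0,0,12.5,0,1],[0,0,0,0,0,0,1]]]'; python3 -c "
from h import *
need(.4808,-.417,.107,88.7)"
```

```text
clock: 3.18
ee_pos: [0.4808, -0.4171, 0.1071]
tool_rot: [-1.57, 0.017, -0.015]
ft_force: [-0.6, 0.5, 0.7]
opening: 0.0872
need d(tool)= [-0.   0.1  0.1] wy= 0.1 curyaw 88.8 pos [ 0.4808 -0.4171  0.1071] t 3.2
```

```bash
python3 -m pendant '[[[0,0,0,0,0,0,-1],[0,0,0,0,0,0,-1],[0,0,0,0,0,0,-1],[0,0,0,0,0,0,-1],[0,0,0,0,0,0,-1],[0,0,0,0,0,0,-1],[0,0,0,0,-30,0,-1],[0,0,0,0,-40,0,-1],[0,0,0,0,-40,0,-1],[0,0,0,0,-40,0,-1]]]' 45
python3 - <<'E'
from h import *
KE=ext("side"); im=cv2.imread("pics/s1.png"); hsv=cv2.cvtColor(im,cv2.COLOR_BGR2HSV); h,s,v=[hsv[...,i].astype(int) for i in range(3)]
print([hsv[y,x].tolist() for x,y in ((290,180),(336,250),(390,222),(293,199),(305,217),(262,145))])
cv2.imwrite("pics/s1crop.png",cv2.resize(im[130:310,230:430],None,fx=4,fy=3.33*1.0,interpolation=cv2.INTER_CUBIC))
E
```

```text
clock: 4.42
ee_pos: [0.4809, -0.4171, 0.2589]
tool_rot: [-1.57, 0.015, -0.015]
ft_force: [0.7, -0.3, -0.5]
opening: 0.0013
[[27, 71, 255], [24, 108, 255], [27, 80, 255], [14, 167, 253], [13, 171, 252], [9, 162, 33]]
```

View pics/s1crop.png

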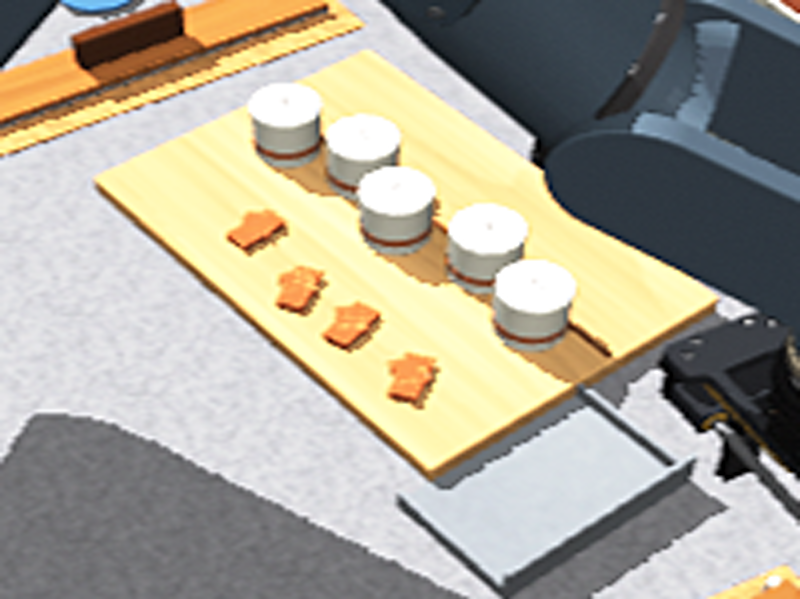

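The board corners here are (96,178), (370,50), (717,300) and (432,472). The gripper closed to 1 mm, so the grasp missed or slipped. Checking with the wrist camera.

```bash
python3 - <<'E'
from h import *
need(.4808,-.417,.107,88.7)
im=eyes.grab_frame("wrist")[:,:,::-1]; cv2.imwrite("pics/w2.png",im[60:360,160:460])
KE=ext("side");P=plane(np.array([(96,178),(370,50),(717,300),(432,472)])/[4,599/180]+[230,130],.022,KE)[:,:2]
print(P.round(4).tolist(),P.mean(0),[round(float(np.degrees(np.arctan2(*(P[(i+1)%4]-P[i])[::-1]))),1) for i in range(4)],[round(float(np.linalg.norm(P[(i+1)%4]-P[i])),3) for i in range(4)])
E
```

```text
need d(tool)= [ -0.  151.9   0. ] wy= 0.2 curyaw 88.9 pos [ 0.4809 -0.4171  0.2589] t 4.4
[[0.3651, 0.2085], [0.6403, 0.2355], [0.6778, -0.168], [0.4035, -0.1968]] [0.52165629 0.01980684] [5.6, -84.7, -174.0, 95.4] [0.277, 0.405, 0.276, 0.407]
```

View pics/w2.png

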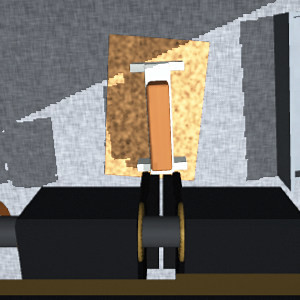

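The scraper is still on the mat with its grip top at crop (150,83)–(171,170). The fingers probably hadn't closed before the lift, so I'll retry and check before lifting.

```bash
python3 - <<'E'
from h import *
g=plane(np.array([(149,82),(168,82),(172,170),(152,171)])+[160,60],.063,ext("wrist"))[:,:2]; print(g.round(4),g.mean(0)); a,b=(g[0]+g[1])/2,(g[2]+g[3])/2; ang=np.degrees(np.arctan2(*(b-a)[::-1])); print(ang)
need(*g.mean(0),.107,ang+90)
E
python3 -m pendant '[[[0,0,0,0,0,0,1],[0,0,0,0,0,0,1],[0,0,0,0,0,0,1],[0,0,0,0,0,0,1]]]'
```

```text
[[ 0.4444 -0.4294]
 [ 0.4447 -0.413 ]
 [ 0.5268 -0.4103]
 [ 0.5275 -0.429 ]] [ 0.4858523  -0.42043623]
1.0686264336096056
need d(tool)= [2.10e+00 1.58e+02 1.00e-01] wy= -2.2 curyaw 88.9 pos [ 0.4828 -0.4192  0.265 ] t 4.5
clock: 4.97
ee_pos: [0.4807, -0.417, 0.2565]
tool_rot: [-1.569, 0.016, -0.014]
ft_force: [-0.1, 0.1, 0.8]
opening: 0.0333
```

```bash
python3 -m pendant '[[[0,0,0,1,38,0,1],[0,0,0,1,38,-0.5,1],[0,-1,0,0,38,-0.5,1],[0,0,0,0,25,0,1],[0,0,0,0,12.5,0,1],[0,0,0,0,0,0,1]]]'; python3 -c "
from h import *
for i in range(3): need(.4825,-.418,.107,89.5)"
```

```text
clock: 5.72
ee_pos: [0.4828, -0.418, 0.1053]
tool_rot: [-1.569, 0.002, -0.0]
ft_force: [0.2, -1.0, 0.1]
opening: 0.0854
need d(tool)= [-0.3 -1.7  0. ] wy= 0.4 curyaw 89.9 pos [ 0.4828 -0.418   0.1053] t 5.7
need d(tool)= [-0.3 -1.7  0. ] wy= 0.4 curyaw 89.9 pos [ 0.4828 -0.418   0.1053] t 5.7
need d(tool)= [-0.3 -1.7  0. ] wy= 0.4 curyaw 89.9 pos [ 0.4828 -0.418   0.1053] t 5.7
```

```bash
python3 -m pendant '[[[0,0,0,0,0,0,-1],[0,0,0,0,0,0,-1],[0,0,0,0,0,0,-1],[0,0,0,0,0,0,-1],[0,0,0,0,0,0,-1],[0,0,0,0,0,0,-1],[0,0,0,0,0,0,-1],[0,0,0,0,0,0,-1],[0,0,0,0,0,0,-1],[0,0,0,0,0,0,-1],[0,0,0,0,0,0,-1],[0,0,0,0,0,0,-1]]]' 45
```

```text
clock: 7.22
ee_pos: [0.483, -0.4183, 0.1062]
tool_rot: [-1.571, 0.001, -0.001]
ft_force: [0.3, -0.5, -1.6]
opening: 0.0196
```

```bash
python3 -m pendant '[[[0,0,0,0,-10,0,-1],[0,0,0,0,-40,0,-1],[0,0,0,0,-40,0,-1],[0,-5.6,0,0,-40,0,-1],[0,0,0,0,0,50,-1],[0,0,0,0,0,50,-1],[0,0,0,0,0,50,-1],[0,0,0,0,0,50,-1],[0,0,0,-3,0,50,-1],[0,0,0,-3,0,50,-1],[0,0,0,-3,0,50,-1],[0,0,0,-3,0,50,-1]]]'
python3 -m pendant '[[[0,0,0,0,0,50,-1],[0,0,0,0,0,50,-1],[0,0,0,0,0,40,-1],[0,0,0,0,0,30,-1],[0,0,0,0,0,0,-1],[0,0,0,0,0,0,-1]]]'
python3 - <<'E'
from h import *
need(.4157,.1503,.126,95.5)
cv2.imwrite("pics/s3.png",eyes.grab_frame("side")[90:330,180:480,::-1].repeat(2,0).repeat(2,1))
E
```

```text
clock: 8.72
ee_pos: [0.4323, -0.0198, 0.2369]
tool_rot: [-1.57, -0.076, 0.074]
ft_force: [0.6, 0.5, -1.5]
opening: 0.0198
clock: 9.48
ee_pos: [0.4165, 0.1477, 0.2366]
tool_rot: [-1.57, -0.076, 0.075]
ft_force: [-0.1, 0.4, -1.6]
opening: 0.0198
need d(tool)= [ -0.6 110.6   2.7] wy= 0.0 curyaw 95.5 pos [0.4165 0.1477 0.2366] t 9.5
```

View pics/s3.png

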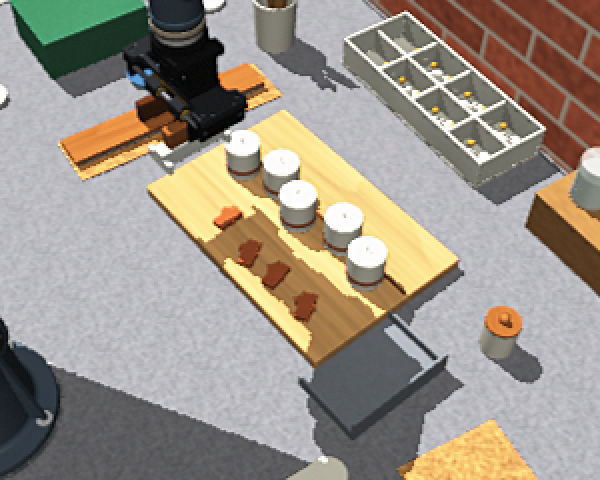

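Scraper is held level above the board's left end; the 4 shards and 5 candles are unchanged. Lowering.

```bash
python3 -m pendant '[[[0,0,0,-0.5,30,0,-1],[0,0,0,0,30,0,-1],[0,0,0,0,30,0,-1],[0,0,0,0,16,0,-1],[0,0,0,0,2,0,-1],[0,0,0,0,0,0,-1]]]'
python3 -m pendant '[[[0,0,0,0,2,0,-1],[0,0,0,0,0,0,-1]]]'
python3 -m pendant '[[[0,0,0,0,1,0,-1],[0,0,0,0,0,0,-1]]]'
```

```text
clock: 10.28
ee_pos: [0.4165, 0.1473, 0.1286]
tool_rot: [-1.57, -0.075, 0.074]
ft_force: [-0.6, -0.5, -2.1]
opening: 0.0199
clock: 10.52
ee_pos: [0.4162, 0.1478, 0.1268]
tool_rot: [-1.569, -0.076, 0.074]
ft_force: [0.4, 0.6, -1.8]
opening: 0.0193
clock: 10.78
ee_pos: [0.4159, 0.1479, 0.1254]
tool_rot: [-1.569, -0.076, 0.075]
ft_force: [0.0, -0.7, -1.8]
opening: 0.0197
```

```bash
python3 -m pendant '[[[0,0,0,0,0,-8,-1],[0,0,0,0,0,-14,-1],[0,0,0,0,0,-14,-1],[0,0,0,0,0,-14,-1],[0,0,0,0,0,-14,-1],[0,0,0,0,0,-14,-1],[0,0,0,0,0,-14,-1],[0,0,0,0,0,-14,-1],[0,0,0,0,0,-14,-1],[0,0,0,0,0,-14,-1],[0,0,0,0,0,-14,-1],[0,0,0,0,0,-14,-1]]]'
python3 -c "
from h import *
need(.4516,-.223,.1255,95.5)"
```

```text
clock: 12.28
ee_pos: [0.4315, -0.0143, 0.1252]
tool_rot: [-1.569, -0.075, 0.075]
ft_force: [-0.1, 0.7, -2.4]
opening: 0.0195
need d(tool)= [   0.    -0.3 -209.7] wy= -0.0 curyaw 95.5 pos [ 0.4315 -0.0143  0.1252] t 12.3
```

```bash
python3 -m pendant '[[[0,0,0,0,0,-14,-1],[0,0,0,0,0,-14,-1],[0,0,0,0,0,-14,-1],[0,0,0,0,0,-14,-1],[0,0,0,0,0,-14,-1],[0,0,0,0,0,-14,-1],[0,0,0,0,0,-14,-1],[0,0,0,0,0,-14,-1],[0,0,0,0,0,-14,-1],[0,0,0,0,0,-14,-1]]]'
python3 -m pendant '[[[0,0,0,0,0,-14,-1],[0,0,0,0,0,-14,-1],[0,0,0,0,0,-14,-1],[0,0,0,0,0,-14,-1],[0,0,0,0,0,-14,-1],[0,0,0,0,0,0,-1]]]'
python3 - <<'E'
from h import *
need(.4516,-.223,.1255,95.5)
cv2.imwrite("pics/s4.png",eyes.grab_frame("side")[130:310,260:480,::-1].repeat(3,0).repeat(3,1))
E
```

```text
clock: 13.52
ee_pos: [0.445, -0.1537, 0.1252]
tool_rot: [-1.57, -0.075, 0.075]
ft_force: [0.6, 1.5, -2.5]
opening: 0.0194
clock: 14.28
ee_pos: [0.4521, -0.2239, 0.1253]
tool_rot: [-1.571, -0.075, 0.073]
ft_force: [0.1, 0.5, -1.6]
opening: 0.0195
need d(tool)= [-0.4 -0.2  1. ] wy= -0.1 curyaw 95.4 pos [ 0.4521 -0.2239  0.1253] t 14.3
```

View pics/s4.png

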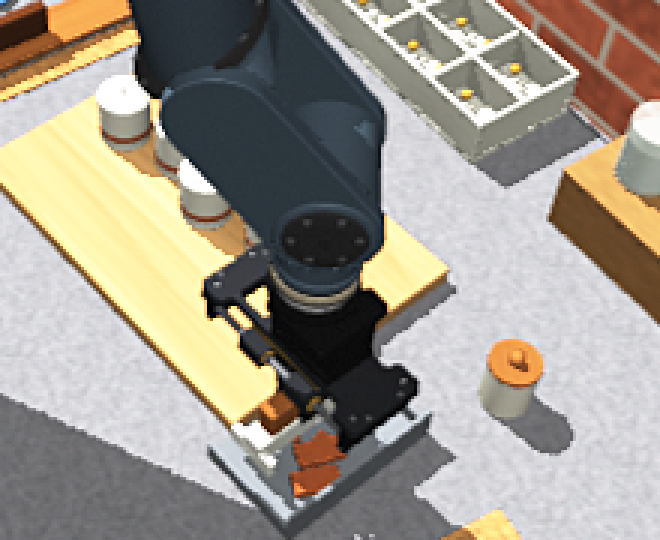

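Shards are in the tray in front of the scraper at about (318,450). A little further, then lift and carry to the mat.

```bash
python3 -m pendant '[[[0,0,0,0,0,-10,-1],[0,0,0,0,0,0,-1],[0,0,0,0,-30,0,-1],[0,0,0,0,-40,0,-1],[0,6,0,0,-30,0,-1],[0,6,0,0,0,0,-1],[0,0,0,12,0,-45,-1],[0,0,0,12,0,-45,-1],[0,0,0,12,0,-45,-1],[0,0,0,12,0,-45,-1],[0,0,0,0,0,0,-1],[0,0,0,0,0,0,-1]]]'
python3 - <<'E'
from h import *
need(.4797,-.4235,.1075,83.5)
for k in range(1): cv2.imwrite("pics/s5.png",eyes.grab_frame("side")[130:370,250:470,::-1].repeat(2,0).repeat(2,1))
E
```

```text
clock: 15.82
ee_pos: [0.4792, -0.4155, 0.2245]
tool_rot: [-1.566, 0.091, -0.088]
ft_force: [-0.7, 0.4, -1.5]
opening: 0.0202
need d(tool)= [  1.6 116.9  -8.1] wy= -0.0 curyaw 83.5 pos [ 0.4792 -0.4155  0.2245] t 15.8
```

View pics/s5.png

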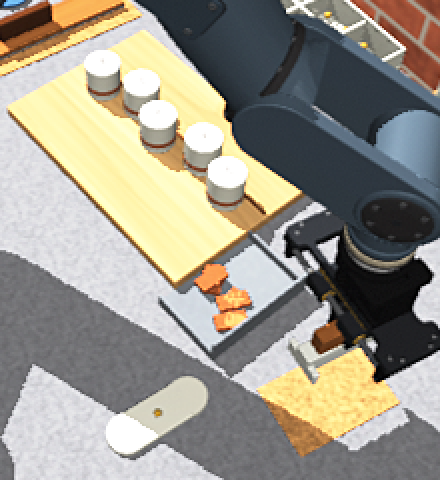

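The board is clear. Shards are in the tray at (210,278), (233,298) and (230,320), some overlapping, so I'll check areas while placing the scraper.

```bash
python3 -m pendant '[[[0,0,0,1.5,30,-8,-1],[0,0,0,0,30,0,-1],[0,0,0,0,30,0,-1],[0,0,0,0,20,0,-1],[0,0,0,0,5,0,-1],[0,0,0,0,1,0,-1],[0,0,0,0,0,0,-1]]]'
python3 - <<'E'
from h import *
need(.4797,-.4235,.1065,83.5)
def f(im):
    hsv=cv2.cvtColor(im,cv2.COLOR_BGR2HSV).astype(int); h,s,v=[hsv[...,i] for i in range(3)]
    return blobs((h<17)&(s>140)&(v>90),12)[0]
print([b for b in f(cv2.imread("pics/s1.png")) if 180<b[0][1]<260 and 280<b[0][0]<350])
i=eyes.grab_frame("side")[:,:,::-1].copy(); print([b for b in f(i) if 180<b[0][1]<300 and 280<b[0][0]<420])
cv2.imwrite("pics/tray.png",cv2.resize(i[240:350,320:460],None,fx=4,fy=4,interpolation=cv2.INTER_CUBIC))
E
```

```text
clock: 16.75
ee_pos: [0.481, -0.4253, 0.1104]
tool_rot: [-1.571, 0.088, -0.09]
ft_force: [0.0, -0.2, -1.4]
opening: 0.0196
need d(tool)= [-1.5  3.9  1.6] wy= 0.0 curyaw 83.5 pos [ 0.481  -0.4253  0.1104] t 16.8
[([294.9, 200.1], 112, [288, 195, 15, 12]), ([340.5, 198.9], 13, [339, 197, 4, 5]), ([305.2, 219.0], 95, [300, 213, 12, 13]), ([318.8, 228.7], 115, [312, 223, 14, 13]), ([333.5, 244.8], 121, [328, 238, 12, 16]), ([309.0, 243.0], 13, [307, 241, 5, 5])]
[([340.5, 198.9], 13, [339, 197, 4, 5]), ([309.0, 243.0], 13, [307, 241, 5, 5]), ([362.0, 256.1], 36, [355, 251, 15, 11]), ([329.8, 264.8], 29, [325, 260, 11, 11]), ([356.3, 269.7], 169, [348, 262, 17, 16]), ([343.2, 269.4], 32, [337, 265, 13, 9]), ([363.0, 286.9], 111, [358, 279, 15, 17]), ([373.0, 282.2], 13, [371, 281, 5, 3])]
```

View pics/tray.png

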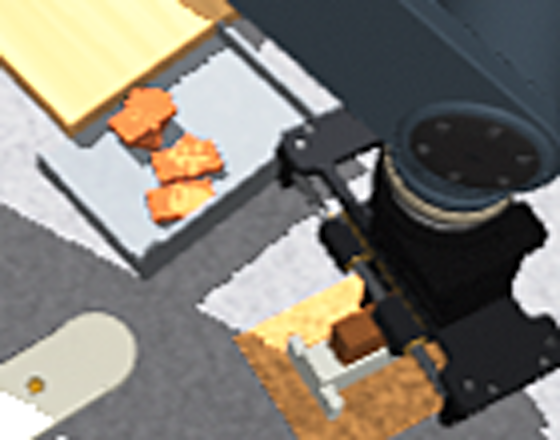

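All four shards are in the tray, two of them stacked at (145,118). Setting the scraper down.

```bash
python3 -m pendant '[[[0,0,0,-1,2.5,1.5,-1],[0,0,0,0,1,0,-1],[0,0,0,0,0,0,-1]]]'; python3 -m pendant '[[[0,0,0,0,0.5,0,-1],[0,0,0,0,0,0,-1]]]'
python3 -m pendant '[[[0,0,0,0,0,0,1],[0,0,0,0,0,0,1],[0,0,0,0,0,0,1],[0,0,0,0,0,0,1],[0,0,0,0,0,0,1],[0,0,0,0,0,0,1],[0,0,0,0,0,0,1],[0,0,0,0,0,0,1],[0,0,0,0,0,0,1],[0,0,0,0,-30,0,1],[0,0,0,0,-50,0,1],[0,0,0,0,-50,0,1]]]'
```

```text
clock: 17.18
ee_pos: [0.4795, -0.423, 0.1062]
tool_rot: [-1.569, 0.089, -0.089]
ft_force: [-1.6, 2.3, 2.5]
opening: 0.0197
clock: 17.42
ee_pos: [0.4795, -0.423, 0.1062]
tool_rot: [-1.569, 0.089, -0.089]
ft_force: [-2.0, 2.1, 5.8]
opening: 0.0199
clock: 18.92
ee_pos: [0.4794, -0.423, 0.2362]
tool_rot: [-1.568, 0.09, -0.089]
ft_force: [1.1, -0.6, 0.1]
opening: 0.0874
```

```bash
python3 -m pendant '[[[0,0,0,-6,-10,51,1],[0,0,0,-6,-10,51,1],[0,0,0,-6,-10,51,1],[0,0,0,-6,-10,51,1],[0,0,0,-6,-10,51,1],[0,0,0,-6,0,51,1],[0,0,0,-6,0,51,1],[0,0,0,-6,0,51,1],[0,0,0,-6,0,51,1],[0,0,0,-6,0,51,1],[0,0,0,-6,0,51,1],[0,0,0,-6,0,51,1]]]'
python3 -m pendant '[[[0,0,0,-6,0,50,1],[0,0,0,-6,0,50,1],[0,0,0,-6,0,50,1],[0,0,0,0,0,0,1],[0,0,0,0,0,0,1]]]'
python3 - <<'E'
from h import *
need(.477,.352,.25,87)
cv2.imwrite("pics/w3.png",eyes.grab_frame("wrist")[:,:,::-1])
E
```

```text
clock: 20.42
ee_pos: [0.4772, 0.1947, 0.2855]
tool_rot: [-1.569, 0.088, -0.09]
ft_force: [1.0, -0.6, 0.3]
opening: 0.0868
clock: 21.05
ee_pos: [0.476, 0.3437, 0.285]
tool_rot: [-1.57, 0.089, -0.088]
ft_force: [0.0, 0.1, -0.7]
opening: 0.0869
need d(tool)= [ 0.1 35.   8.4] wy= -3.5 curyaw 83.5 pos [0.476  0.3437 0.285 ] t 21.1
```

View pics/w3.png

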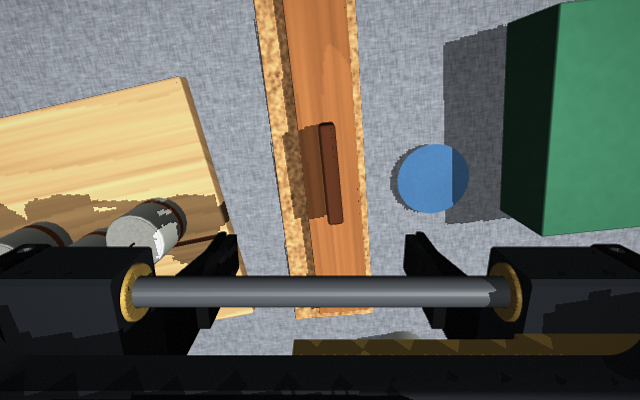

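The rib top is at (319,124)–(333,122)–(343,222)–(330,224). The mat edges run (255,0)→(296,318) and (354,0)→(372,312).

```bash
python3 - <<'E'
from h import *
KE=ext("wrist")
g=plane(np.array([(319,124),(333,122),(343,222),(330,224)]),.057,KE)[:,:2]; print(g.round(4),g.mean(0)); a,b=(g[0]+g[1])/2,(g[2]+g[3])/2; ang=np.degrees(np.arctan2(*(b-a)[::-1])); print(ang)
m=plane([(255,0),(296,318),(354,0),(372,312)],.003,KE)[:,:2]; print("mat",m.round(4).tolist(),[np.degrees(np.arctan2(*(m[i+1]-m[i])[::-1])) for i in (0,2)])
need(*g.mean(0),.104,ang+90)
E
```

```text
[[0.4235 0.3481]
 [0.4232 0.3612]
 [0.5226 0.3609]
 [0.5233 0.3477]] [0.47315897 0.3544721 ]
-0.17506749455745504
mat [[0.3017, 0.2986], [0.668, 0.2896], [0.3128, 0.3953], [0.6702, 0.3875]] [np.float64(-1.399694667726324), np.float64(-1.249838147246915)]
need d(tool)= [ -4.2 181.   11.1] wy= -6.4 curyaw 83.5 pos [0.4762 0.3431 0.285 ] t 21.1
```

```bash
python3 -m pendant '[[[0,-6.4,0,-4,40,11,1],[0,0,0,0,40,0,1],[0,0,0,0,40,0,1],[0,0,0,0,40,0,1],[0,0,0,0,25,0,1],[0,0,0,0,8,0,1],[0,0,0,0,0,0,1]]]'
python3 -c "
from h import *
need(.4732,.3545,.092,89.8)"
python3 -m pendant '[[[0,0,0,0,0,0,-1],[0,0,0,0,0,0,-1],[0,0,0,0,0,0,-1],[0,0,0,0,0,0,-1],[0,0,0,0,0,0,-1],[0,0,0,0,0,0,-1],[0,0,0,0,0,0,-1],[0,0,0,0,0,0,-1],[0,0,0,0,0,0,-1],[0,0,0,0,0,0,-1],[0,0,0,0,0,0,-1],[0,0,0,0,0,0,-1]]]' 60
```

```text
clock: 21.98
ee_pos: [0.4741, 0.3547, 0.0924]
tool_rot: [-1.571, 0.003, -0.002]
ft_force: [0.7, -0.7, -0.6]
opening: 0.0872
need d(tool)= [-0.9  0.4 -0.2] wy= 0.0 curyaw 89.8 pos [0.4741 0.3547 0.0924] t 22.0
clock: 23.48
ee_pos: [0.4736, 0.3553, 0.0922]
tool_rot: [-1.571, 0.002, -0.001]
ft_force: [-0.2, -2.3, 0.1]
opening: 0.0153
```

```bash
python3 -m pendant '[[[0,0,0,0,-10,0,-1],[0,0,0,0,-40,0,-1],[0,0,0,0,-50,0,-1],[0,0,0,0,-50,0,-1],[0,0,0,0,-40,0,-1],[0,0,0,-4.5,0,-40,-1],[0,0,0,-4.5,0,-50,-1],[0,0,0,-4.5,0,-50,-1],[0,0,0,-4.5,0,-50,-1],[0,0,0,-4.5,0,-50,-1],[0,0,0,-4.5,0,-50,-1],[0,0,0,0,0,-48,-1]]]'
python3 -m pendant '[[[0,5,0,0,0,0,-1],[0,10,0,0,0,0,-1],[0,10,0,0,0,0,-1],[0,10,0,0,0,0,-1],[0,10,0,0,0,0,-1],[0,10,0,0,0,0,-1],[0,10,0,0,0,0,-1],[0,10,0,0,0,0,-1],[0,6,0,0,0,0,-1],[0,3.3,0,0,0,0,-1],[0,0,0,0,0,0,-1],[0,0,0,0,0,0,-1]]]'
python3 - <<'E'
from h import *
need(.4466,.0166,.115,5.5)
cv2.imwrite("pics/s6.png",eyes.grab_frame("side")[90:310,180:460,::-1].repeat(2,0).repeat(2,1))
E
```

```text
clock: 24.98
ee_pos: [0.4454, 0.0164, 0.2827]
tool_rot: [-1.57, 0.001, -0.002]
ft_force: [1.4, -0.2, -2.9]
opening: 0.0159
clock: 26.48
ee_pos: [0.446, 0.0177, 0.2825]
tool_rot: [-1.254, 1.136, -1.136]
ft_force: [0.1, -0.1, -2.4]
opening: 0.0153
need d(tool)= [  1.1 167.5   0.4] wy= 0.2 curyaw 5.7 pos [0.446  0.0177 0.2825] t 26.5
```

View pics/s6.png

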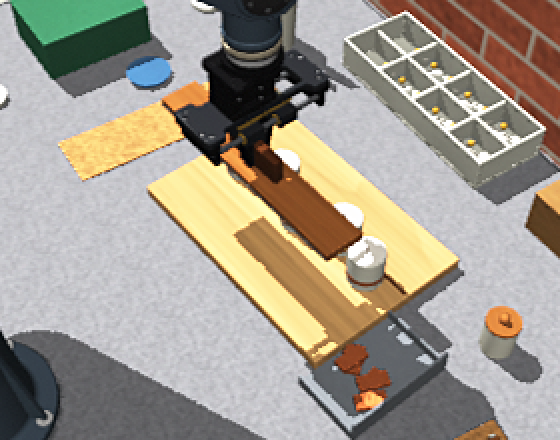

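The near strip is clear and the ruler is level above the board; candle positions are hidden behind it, so I'll check them numerically from the scene camera.

```bash
cat >> h.py <<'E'
def tops(n,im=None):
    im=eyes.grab_frame(n)[:,:,::-1] if im is None else im; KE=ext(n); hsv=cv2.cvtColor(np.ascontiguousarray(im),cv2.COLOR_BGR2HSV).astype(int)
    m=(hsv[...,1]<40)&(hsv[...,2]>200); C=np.array([.5217,.0198]); a=np.radians(5.5); Q=np.array([[np.cos(a),np.sin(a)],[-np.sin(a),np.cos(a)]])
    # keep pixels whose ray meets z=.082 within the board
    ys,xs=np.nonzero(m); P=(plane(np.c_[xs,ys],.082,KE)[:,:2]-C)@Q.T; ok=(P[:,0]>-.14)&(P[:,0]<.13)&(abs(P[:,1])<.2)
    k=np.zeros(m.shape,np.uint8); k[ys[ok],xs[ok]]=1
    for c,A,b in blobs(k,30)[0]:
        mid=[b[0]+b[2]/2-.5,b[1]+b[3]/2-.5]; print(n,A,b,"ctr",((plane(c,.082,KE)[0,:2]-C)@Q.T).round(4),"boxmid",((plane(mid,.082,KE)[0,:2]-C)@Q.T).round(4))
E
python3 - <<'E'
from h import *
tops("side",cv2.imread("pics/s1.png")); tops("scene",cv2.imread("pics/c1.png")); print("now"); tops("scene"); tops("side")
E
```

```text
side 1232 [254, 135, 110, 45] ctr [0.02   0.1368] boxmid [0.0309 0.1403]
side 204 [313, 165, 18, 14] ctr [0.0224 0.0665] boxmid [0.0237 0.0671]
side 226 [321, 181, 19, 15] ctr [0.0008 0.0012] boxmid [0.0015 0.0001]
side 239 [343, 192, 20, 16] ctr [ 0.0244 -0.0734] boxmid [ 0.0239 -0.074 ]
side 258 [355, 209, 20, 16] ctr [ 0.009  -0.1409] boxmid [ 0.0092 -0.1411]
scene 221 [241, 183, 19, 16] ctr [ 0.0134 -0.1318] boxmid [ 0.0129 -0.1315]
scene 234 [258, 198, 20, 17] ctr [ 0.0292 -0.0647] boxmid [ 0.0287 -0.0644]
scene 234 [288, 204, 20, 17] ctr [0.0051 0.01  ] boxmid [0.0042 0.0109]
scene 226 [305, 222, 21, 18] ctr [0.029  0.0751] boxmid [0.0268 0.0761]
scene 51 [334, 235, 13, 12] ctr [0.023  0.1416] boxmid [0.0191 0.1417]
now
scene 58 [251, 186, 9, 11] ctr [ 0.0077 -0.1168] boxmid [ 0.0074 -0.1193]
scene 246 [258, 198, 20, 17] ctr [ 0.0297 -0.0643] boxmid [ 0.0287 -0.0644]
scene 248 [288, 205, 20, 16] ctr [0.0062 0.011 ] boxmid [0.0054 0.0117]
scene 285 [305, 222, 21, 18] ctr [0.0274 0.0762] boxmid [0.0268 0.0761]
scene 297 [334, 229, 21, 18] ctr [0.0065 0.1458] boxmid [0.007  0.1461]
side 125 [333, 151, 27, 18] ctr [0.1151 0.0578] boxmid [0.1147 0.0592]
side 167 [255, 162, 26, 18] ctr [-0.1042  0.1722] boxmid [-0.1013  0.1726]
side 75 [319, 165, 12, 11] ctr [0.0374 0.0662] boxmid [0.0347 0.0663]
side 133 [360, 172, 22, 18] ctr [ 0.115 -0.052] boxmid [ 0.1143 -0.0524]
side 190 [378, 188, 32, 25] ctr [ 0.116  -0.1502] boxmid [ 0.1144 -0.1489]
side 105 [348, 192, 15, 12] ctr [ 0.038  -0.0728] boxmid [ 0.0345 -0.0729]
side 180 [355, 209, 19, 16] ctr [ 0.0088 -0.1403] boxmid [ 0.0082 -0.1402]
```

```bash
python3 - <<'E'
from h import *
im=cv2.imread("pics/c1.png"); KE=ext("scene")
print(proj([[.3651,.2085,.022],[.6403,.2355,.022],[.6778,-.168,.022],[.4035,-.1968,.022]],KE).round(1).tolist())
cv2.imwrite("pics/c1crop.png",cv2.resize(im[150:315,195:400],None,fx=3.8,fy=3.6,interpolation=cv2.INTER_CUBIC))
E
```

```text
[[386.5, 216.6], [336.9, 303.7], [203.8, 225.1], [263.3, 156.4]]
```

View pics/c1crop.png

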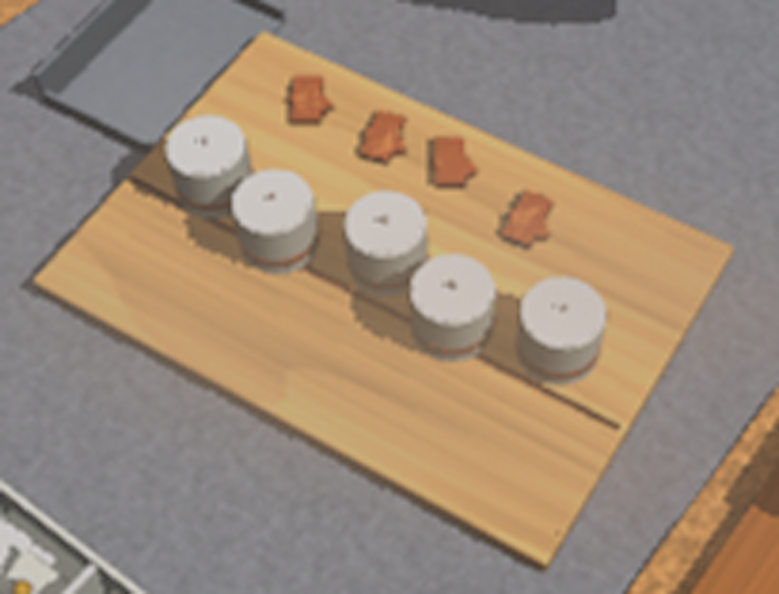

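The scene crop shows the board corners at (733,248), (547,561), (36,280) and (262,34), and the stripe from (133,180) to (618,427).

```bash
python3 - <<'E'
from h import *
KE=ext("scene"); f=lambda L:plane((np.array(L)+.5)/[3.8,3.6]-.5+[195,150],.022,KE)[:,:2]
P=f([(733,248),(547,561),(36,280),(262,34)])
print(P.round(4).tolist(),P.mean(0),[round(float(np.degrees(np.arctan2(*(P[(i+1)%4]-P[i])[::-1]))),1) for i in range(4)],[round(float(np.linalg.norm(P[(i+1)%4]-P[i])),3) for i in range(4)])
S=f([(133,180),(618,427)]); print(S); C=P.mean(0); a=np.radians(5.4); Q=np.array([[np.cos(a),np.sin(a)],[-np.sin(a),np.cos(a)]]); print((S-C)@Q.T,(S-[.5217,.0198])@Q.T)
E
```

```text
[[0.3687, 0.214], [0.6415, 0.241], [0.6822, -0.1621], [0.4111, -0.1893]] [0.52590583 0.02591901] [5.7, -84.2, -174.3, 96.0] [0.274, 0.405, 0.272, 0.405]
[[ 0.57792403 -0.1693002 ]
 [ 0.53746638  0.22586683]]
[[ 0.0334156  -0.19924817]
 [ 0.030326    0.1979725 ]] [[ 0.03817861 -0.19355211]
 [ 0.03508901  0.20366855]]
```

```bash
python3 -m pendant '[[[0,0,0,0,30,0,-1],[0,0,0,0,40,0,-1],[0,0,0,0,40,0,-1],[0,0,0,0,35,0,-1],[0,0,0,0,18,0,-1],[0,0,0,0,5,0,-1],[0,0,0,0,0,0,-1]]]'
python3 -m pendant '[[[0,0,0,0,1.5,0,-1],[0,0,0,0,0,0,-1]]]'
python3 -m pendant '[[[0,0,0,0,1,0,-1],[0,0,0,0,0,0,-1]]]'
python3 -c "
from h import *
need(.4458,.0193,.1115,5.6)"
```

```text
clock: 27.5
ee_pos: [0.4466, 0.0175, 0.1144]
tool_rot: [-1.254, 1.136, -1.137]
ft_force: [-1.0, -0.6, -3.2]
opening: 0.0154
clock: 27.75
ee_pos: [0.4465, 0.0175, 0.1134]
tool_rot: [-1.253, 1.136, -1.138]
ft_force: [-0.9, -0.4, -3.5]
opening: 0.0153
clock: 28.0
ee_pos: [0.4462, 0.0175, 0.1119]
tool_rot: [-1.254, 1.137, -1.137]
ft_force: [0.2, 0.1, -2.7]
opening: 0.0152
need d(tool)= [-1.8  0.4 -0.2] wy= -0.0 curyaw 5.6 pos [0.4462 0.0175 0.1119] t 28.0
```

```bash
python3 -m pendant '[[[0,0,0,0,0,7,-1],[0,0,0,0,0,7,-1],[0,0,0,0,0,5,-1],[0,0,0,0,0,4,-1],[0,0,0,0,0,4,-1],[0,0,0,0,0,4,-1],[0,0,0,0,0,4,-1],[0,0,0,0,0,4,-1],[0,0,0,0,0,4,-1],[0,0,0,0,0,4,-1],[0,0,0,0,0,4,-1],[0,0,0,0,0,4,-1]]]'
python3 -m pendant '[[[0,0,0,0,0,3,-1],[0,0,0,0,0,3,-1],[0,0,0,0,0,0,-1]]]'
python3 - <<'E'
from h import *
tops("scene"); need(.5238,.0229,.1115,5.6)
im=eyes.grab_frame("scene")[:,:,::-1]; cv2.imwrite("pics/c2.png",im)
cv2.imwrite("pics/c2crop.png",cv2.resize(im[150:315,195:400],None,fx=3.8,fy=3.6,interpolation=cv2.INTER_CUBIC))
E
```

```text
clock: 29.5
ee_pos: [0.4925, 0.0237, 0.1116]
tool_rot: [-1.268, 1.152, -1.124]
ft_force: [-18.5, -4.6, 17.4]
opening: 0.0155
clock: 29.88
ee_pos: [0.4975, 0.0247, 0.1117]
tool_rot: [-1.268, 1.154, -1.123]
ft_force: [-16.4, -2.5, 13.8]
opening: 0.0157
scene 76 [237, 198, 17, 7] ctr [ 0.0468 -0.1227] boxmid [ 0.0462 -0.1228]
scene 44 [257, 203, 8, 8] ctr [ 0.0392 -0.0801] boxmid [ 0.0392 -0.0788]
scene 288 [303, 225, 21, 18] ctr [0.0355 0.0767] boxmid [0.0365 0.0762]
scene 315 [328, 238, 22, 19] ctr [0.0357 0.1467] boxmid [0.0361 0.147 ]
need d(tool)= [ 4.4 -0.4 26. ] wy= 0.1 curyaw 5.7 pos [0.4975 0.0247 0.1117] t 29.9
```

View pics/c2crop.png

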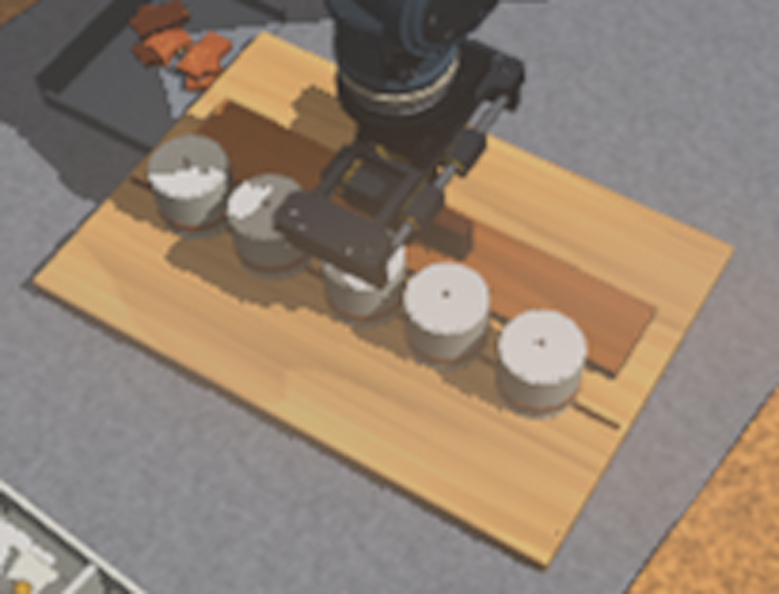

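Candles are in contact with the ruler and upright, with the ruler's far-left top corner at (610,372). Measuring the remaining distance in the scene view alone.

```bash
python3 - <<'E'
from h import *
KE=ext("scene"); f=lambda L,z:plane((np.array(L)+.5)/[3.8,3.6]-.5+[195,150],z,KE)[:,:2]
C=np.array([.5259,.0259]); a=np.radians(5.6); Q=np.array([[np.cos(a),np.sin(a)],[-np.sin(a),np.cos(a)]]); B=lambda L,z:((f(L,z)-C)@Q.T).round(4).tolist()
print("ruler end far/near",B([(610,372),(655,311)],.036),"stripe L",B([(618,425)],.022))
print("cup tops",B([(540,346),(447,299)],.082))
s=ctrl.read_state(); print(R.from_rotvec(s["tool_rot"]).as_matrix().round(3))
im=cv2.imread("pics/c2.png"); s1=cv2.imread("pics/c1.png"); C0=C
E
python3 -m pendant '[[[0,0,0,0,-1,0,-1],[0,0,0,0,0,0,-1]]]'
```

```text
ruler end far/near [[0.0035, 0.1763], [-0.0545, 0.1805]] stripe L [[0.0297, 0.1972]]
cup tops [[0.0309, 0.136], [0.0309, 0.0678]]
[[ 0.099 -0.022  0.995]
 [-0.995  0.002  0.099]
 [-0.005 -1.    -0.022]]
clock: 30.22
ee_pos: [0.5029, 0.0242, 0.1119]
tool_rot: [-1.259, 1.145, -1.131]
ft_force: [-6.8, -0.7, -1.4]
opening: 0.0158
```

```bash
python3 -m pendant '[[[0,0,0,0,0,3,-1],[0,0,0,0,0,3,-1],[0,0,0,0,0,3,-1],[0,0,0,0,0,3,-1],[0,0,0,0,0,2,-1],[0,0,0,0,0,0,-1],[0,0,0,0,0,0,-1]]]'
python3 - <<'E'
from h import *
need(.5238,.0229,.1115,5.6); im=eyes.grab_frame("scene")[:,:,::-1]; tops("scene",im); tops("side")
cv2.imwrite("pics/c3.png",im)
cv2.imwrite("pics/c3crop.png",cv2.resize(im[150:315,195:400],None,fx=3.8,fy=3.6,interpolation=cv2.INTER_CUBIC))
E
```

```text
clock: 31.1
ee_pos: [0.5158, 0.0257, 0.1119]
tool_rot: [-1.261, 1.147, -1.129]
ft_force: [-9.0, -0.4, 1.5]
opening: 0.0156
need d(tool)= [3.6 0.3 7.7] wy= 0.0 curyaw 5.6 pos [0.5158 0.0257 0.1119] t 31.1
scene 99 [231, 203, 19, 7] ctr [ 0.0654 -0.1246] boxmid [ 0.065  -0.1245]
scene 48 [252, 208, 9, 8] ctr [ 0.0563 -0.0811] boxmid [ 0.0573 -0.0798]
scene 301 [299, 230, 21, 19] ctr [0.0543 0.0762] boxmid [0.0543 0.0756]
scene 324 [324, 244, 22, 19] ctr [0.0545 0.1468] boxmid [0.0547 0.1464]
side 637 [254, 143, 63, 37] ctr [-0.0365  0.1716] boxmid [-0.0363  0.1719]
side 493 [360, 169, 51, 45] ctr [ 0.1153 -0.1089] boxmid [ 0.1192 -0.1091]
side 35 [343, 179, 8, 8] ctr [ 0.054  -0.0163] boxmid [ 0.0534 -0.0138]
side 182 [351, 189, 18, 14] ctr [ 0.049  -0.0744] boxmid [ 0.0497 -0.0754]
side 216 [366, 202, 19, 15] ctr [ 0.0504 -0.1403] boxmid [ 0.0504 -0.1398]
```

```bash
python3 -m pendant '[[[0,0,0,0,0,2.5,-1],[0,0,0,0,0,2.5,-1],[0,0,0,0,0,2,-1],[0,0,0,0,0,0,-1],[0,0,0,0,0,0,-1]]]'
python3 - <<'E'
from h import *
need(.5238,.0229,.1115,5.6); im=eyes.grab_frame("scene")[:,:,::-1]; tops("scene",im); tops("side")
E
```

```text
clock: 31.82
ee_pos: [0.523, 0.0264, 0.1119]
tool_rot: [-1.261, 1.146, -1.129]
ft_force: [-9.0, 0.0, -0.4]
opening: 0.0156
need d(tool)= [3.5 0.3 0.5] wy= 0.0 curyaw 5.6 pos [0.523  0.0264 0.1119] t 31.8
scene 104 [229, 205, 19, 8] ctr [ 0.0726 -0.1248] boxmid [ 0.0737 -0.1243]
scene 45 [250, 210, 9, 8] ctr [ 0.0635 -0.0815] boxmid [ 0.0647 -0.0807]
scene 300 [298, 233, 21, 18] ctr [0.0613 0.0765] boxmid [0.0613 0.0771]
scene 334 [323, 246, 21, 20] ctr [0.0619 0.1464] boxmid [0.0621 0.1466]
side 655 [254, 142, 65, 38] ctr [-0.0324  0.1715] boxmid [-0.0326  0.1717]
side 480 [361, 170, 50, 44] ctr [ 0.1156 -0.1116] boxmid [ 0.119  -0.1114]
side 37 [345, 177, 8, 9] ctr [ 0.0617 -0.0164] boxmid [ 0.0619 -0.013 ]
side 185 [353, 188, 18, 14] ctr [ 0.0564 -0.0744] boxmid [ 0.0567 -0.0762]
side 211 [368, 201, 19, 15] ctr [ 0.0573 -0.1403] boxmid [ 0.0573 -0.1407]
```

```bash
python3 -m pendant '[[[0,0,0,0,0,0.9,-1],[0,0,0,0,0,0,-1],[0,0,0,0,0,0,-1]]]'
python3 -m pendant '[[[0,0,0,0,0,-4,-1],[0,0,0,0,0,-8,-1],[0,0,0,0,0,-15,-1],[0,0,0,0,0,-20,-1],[0,0,0,0,0,-20,-1],[0,0,0,0,0,0,-1]]]'
python3 - <<'E'
from h import *
im=eyes.grab_frame("scene")[:,:,::-1]; cv2.imwrite("pics/c4.png",im); tops("scene",im); tops("side"); need(.478,.343,.3,-91.3+0)
E
```

```text
clock: 32.3
ee_pos: [0.5231, 0.0264, 0.1119]
tool_rot: [-1.262, 1.147, -1.128]
ft_force: [-9.4, -1.4, 2.1]
opening: 0.0159
clock: 33.05
ee_pos: [0.4614, 0.019, 0.1129]
tool_rot: [-1.253, 1.137, -1.137]
ft_force: [1.0, 0.1, -2.2]
opening: 0.0158
scene 250 [229, 196, 20, 17] ctr [ 0.0614 -0.1315] boxmid [ 0.0622 -0.1316]
scene 229 [250, 208, 21, 16] ctr [ 0.0635 -0.0645] boxmid [ 0.0616 -0.0643]
scene 282 [275, 221, 21, 18] ctr [0.0617 0.0114] boxmid [0.0625 0.0116]
scene 307 [298, 232, 21, 19] ctr [0.0611 0.0764] boxmid [0.0601 0.0764]
scene 333 [323, 246, 21, 20] ctr [0.0616 0.146 ] boxmid [0.0621 0.1466]
side 792 [331, 146, 80, 68] ctr [ 0.1153 -0.0517] boxmid [ 0.117  -0.0494]
side 475 [254, 150, 46, 30] ctr [-0.0647  0.1744] boxmid [-0.0654  0.1761]
side 74 [344, 174, 10, 13] ctr [ 0.065  -0.0108] boxmid [ 0.0646 -0.01  ]
side 216 [352, 187, 19, 15] ctr [ 0.0574 -0.0737] boxmid [ 0.0569 -0.0738]
side 241 [367, 201, 20, 15] ctr [ 0.0564 -0.14  ] boxmid [ 0.0562 -0.1399]
need d(tool)= [-321.2 -187.1   46.2] wy= -83.1 curyaw 5.6 pos [0.464  0.0187 0.1131] t 33.1
```

Row is straight and about 1 mm short by all estimates; one gentle repeat push 1 mm further.

```bash
python3 -m pendant '[[[0,0,0,0,0,20,-1],[0,0,0,0,0,20,-1],[0,0,0,0,0,12,-1],[0,0,0,0,0,5,-1],[0,0,0,0,0,3,-1],[0,0,0,0,0,3,-1],[0,0,0,0,0,3,-1],[0,0,0,0,0,2.2,-1],[0,0,0,0,0,0,-1],[0,0,0,0,0,0,-1]]]'
python3 - <<'E'
from h import *
im=eyes.grab_frame("scene")[:,:,::-1]; tops("scene",im); need(.5238,.0229,.1115,5.6)
E
```

```text
clock: 34.4
ee_pos: [0.524, 0.0261, 0.112]
tool_rot: [-1.263, 1.147, -1.128]
ft_force: [-8.4, -1.5, 1.5]
opening: 0.0155
scene 96 [230, 205, 18, 8] ctr [ 0.0726 -0.1232] boxmid [ 0.073  -0.1232]
scene 45 [250, 210, 9, 8] ctr [ 0.065  -0.0817] boxmid [ 0.0647 -0.0807]
scene 305 [297, 233, 22, 19] ctr [0.0624 0.0763] boxmid [0.063  0.0768]
scene 326 [323, 246, 21, 20] ctr [0.0623 0.1467] boxmid [0.0621 0.1466]
need d(tool)= [ 3.2  0.5 -0.5] wy= 0.0 curyaw 5.6 pos [0.524  0.0261 0.112 ] t 34.5
```

```bash
python3 -m pendant '[[[0,0,0,0,0,-4,-1],[0,0,0,0,0,-10,-1],[0,0,0,0,0,-20,-1],[0,0,0,0,0,-25,-1],[0,0,0,0,-20,-6,-1],[0,0,0,0,-50,0,-1],[0,0,0,0,-50,0,-1],[0,0,0,0,-40,0,-1],[0,0,0,0,-12,0,-1],[0,-3,0,0,0,0,-1],[0,-8,0,0,0,0,-1],[0,-10,0,0,0,0,-1]]]'
python3 -m pendant '[[[0,-10,0,0,0,0,-1],[0,-10,0,0,0,0,-1],[0,-10,0,0,0,0,-1],[0,-10,0,0,0,0,-1],[0,-10,0,0,0,0,-1],[0,-8,0,0,0,0,-1],[0,-4,0,0,0,30,-1],[0,0,0,0,0,50,-1],[0,0,0,0,0,50,-1],[0,0,0,0,0,50,-1],[0,0,0,0,0,50,-1],[0,0,0,0,0,50,-1]]]'
python3 -c "
from h import *
need(.478,.343,.0922,88.7); tops('scene'); tops('side')"
```

```text
clock: 35.95
ee_pos: [0.4644, 0.0195, 0.2833]
tool_rot: [-1.396, 0.858, -0.855]
ft_force: [0.4, 0.4, -2.2]
opening: 0.0158
clock: 37.45
ee_pos: [0.4734, 0.3006, 0.2828]
tool_rot: [-1.572, 0.021, -0.018]
ft_force: [1.8, -0.2, -2.9]
opening: 0.0154
need d(tool)= [  3.9 190.6  42.7] wy= -0.1 curyaw 88.6 pos [0.4734 0.3006 0.2828] t 37.5
scene 171 [229, 196, 16, 17] ctr [ 0.0685 -0.1356] boxmid [ 0.0648 -0.1359]
scene 176 [250, 213, 21, 12] ctr [ 0.0703 -0.0611] boxmid [ 0.0687 -0.0592]
scene 280 [275, 221, 21, 18] ctr [0.0642 0.0116] boxmid [0.0625 0.0116]
scene 313 [297, 233, 22, 19] ctr [0.0629 0.0764] boxmid [0.063  0.0768]
scene 167 [322, 246, 16, 17] ctr [0.0623 0.1353] boxmid [0.063  0.1376]
side 120 [310, 149, 15, 12] ctr [0.0587 0.1298] boxmid [0.0584 0.1323]
side 181 [322, 160, 18, 14] ctr [0.058  0.0669] boxmid [0.0582 0.0662]
side 184 [335, 172, 19, 14] ctr [0.0592 0.002 ] boxmid [0.0581 0.003 ]
side 131 [353, 187, 18, 11] ctr [ 0.0657 -0.0701] boxmid [ 0.0631 -0.0691]
side 172 [373, 201, 14, 15] ctr [ 0.0612 -0.1448] boxmid [ 0.0628 -0.1452]
```

```bash
python3 -m pendant '[[[0,0,0,4,0,28,-1],[0,0,0,0,0,14.7,-1],[0,0,0,0,0,0,-1],[0,0,0,0,40,0,-1],[0,0,0,0,50,0,-1],[0,0,0,0,45,0,-1],[0,0,0,0,32,0,-1],[0,0,0,0,15,0,-1],[0,0,0,0,4,0,-1],[0,0,0,0,0,0,-1]]]'
python3 -c "
from h import *
need(.478,.343,.0922,88.7)"
```

```text
clock: 38.8
ee_pos: [0.4798, 0.3418, 0.0996]
tool_rot: [-1.57, 0.018, -0.021]
ft_force: [-0.2, 1.2, -1.9]
opening: 0.0155
need d(tool)= [-1.9  7.4  1.1] wy= -0.1 curyaw 88.6 pos [0.4798 0.3418 0.0996] t 38.8
```

```bash
python3 -m pendant '[[[0,0,0,-1,3,1,-1],[0,0,0,0,0,0,-1],[0,0,0,0,0,0,-1]]]'; python3 -m pendant '[[[0,0,0,0,1.5,0,-1],[0,0,0,0,0,0,-1],[0,0,0,0,0,0,-1]]]'
```

```text
clock: 39.17
ee_pos: [0.4783, 0.343, 0.0962]
tool_rot: [-1.57, 0.018, -0.02]
ft_force: [0.4, -0.3, -3.3]
opening: 0.0157
clock: 39.55
ee_pos: [0.4781, 0.3428, 0.0942]
tool_rot: [-1.571, 0.019, -0.019]
ft_force: [0.3, -0.2, -3.2]
opening: 0.0155
```

```bash
python3 -m pendant '[[[0,0,0,0,1.5,0,-1],[0,0,0,0,0,0,-1],[0,0,0,0,0.7,0,-1],[0,0,0,0,0,0,-1]]]'
python3 -m pendant '[[[0,0,0,0,0,0,1],[0,0,0,0,0,0,1],[0,0,0,0,0,0,1],[0,0,0,0,0,0,1],[0,0,0,0,0,0,1],[0,0,0,0,0,0,1],[0,0,0,0,0,0,1],[0,0,0,0,0,0,1],[0,0,0,0,0,0,1],[0,0,0,0,-30,0,1],[0,0,0,0,-50,0,1],[0,0,0,0,-60,0,1]]]' 25
```

```text
clock: 40.05
ee_pos: [0.4781, 0.3428, 0.0922]
tool_rot: [-1.571, 0.019, -0.019]
ft_force: [0.5, -0.3, -1.6]
opening: 0.0156
clock: 41.55
ee_pos: [0.4775, 0.3425, 0.2324]
tool_rot: [-1.572, 0.021, -0.017]
ft_force: [0.7, 0.0, -0.4]
opening: 0.0873
```

```bash
python3 - <<'E'
from h import *
for n in ("side","scene"):
    KE=ext(n); im=np.ascontiguousarray(eyes.grab_frame(n)[:,:,::-1]); cv2.imwrite(f"pics/{n}_jar.png",im); hsv=cv2.cvtColor(im,cv2.COLOR_BGR2HSV).astype(int); h,s,v=[hsv[...,i] for i in range(3)]
    u=proj([.638,-.297,.062],KE)[0].round().astype(int); m=np.zeros(h.shape,bool); m[u[1]-25:u[1]+25,u[0]-25:u[0]+25]=1
    for c,a,b in blobs(m&(h<18)&(s>110)&(v>60),25)[0]: print(n,u,c,a,b,plane(c,.064,KE)[0].round(4),plane([b[0]+b[2]/2-.5,b[1]+b[3]-.5-(b[2]*.36)],.062,KE)[0].round(4))
    tops(n,im)
E
```

```text
side [432 250] [432.5, 251.6] 234 [424, 244, 18, 16] [ 0.6348 -0.3037  0.064 ] [ 0.633  -0.3063  0.062 ]
side 163 [307, 148, 18, 13] ctr [0.059  0.1381] boxmid [0.0561 0.137 ]
side 155 [323, 160, 17, 13] ctr [0.0618 0.0671] boxmid [0.0608 0.0668]
side 95 [338, 172, 16, 10] ctr [0.0693 0.0069] boxmid [0.0668 0.0063]
side 177 [356, 187, 15, 15] ctr [ 0.0603 -0.0766] boxmid [ 0.0614 -0.0775]
side 234 [367, 201, 20, 15] ctr [ 0.0566 -0.1402] boxmid [ 0.0562 -0.1399]
scene [178 183] [185.4, 160.8] 56 [179, 159, 14, 6] [ 0.5722 -0.3367  0.064 ] [ 0.5678 -0.3419  0.062 ]
scene [178 183] [177.6, 185.1] 205 [169, 178, 18, 15] [ 0.6432 -0.2899  0.064 ] [ 0.6449 -0.2893  0.062 ]
scene 265 [229, 196, 20, 17] ctr [ 0.0625 -0.131 ] boxmid [ 0.0622 -0.1316]
scene 180 [250, 208, 14, 17] ctr [ 0.0682 -0.07  ] boxmid [ 0.0674 -0.0709]
scene 144 [275, 229, 20, 10] ctr [0.0728 0.0161] boxmid [0.0724 0.0167]
scene 252 [297, 235, 21, 17] ctr [0.0675 0.0767] boxmid [0.0659 0.0771]
scene 314 [322, 247, 22, 19] ctr [0.0646 0.1474] boxmid [0.0638 0.1462]
```

```bash
python3 -m pendant '[[[0,0,0,14.5,-10,-53,1],[0,0,0,14.5,-10,-53,1],[0,0,0,14.5,0,-53,1],[0,0,0,14.5,0,-53,1],[0,0,0,14.5,0,-53,1],[0,0,0,14.5,0,-53,1],[0,0,0,14.5,0,-53,1],[0,0,0,14.5,0,-53,1],[0,0,0,14.5,0,-53,1],[0,0,0,14.5,0,-53,1],[0,0,0,14.5,0,-53,1],[0,0,0,14.5,0,-53,1]]]'
python3 -m pendant '[[[0,0,0,2,0,0,1],[0,0,0,0,0,0,1]]]'
python3 - <<'E'
from h import *
need(.639,-.297,.087,88.7)
KE=ext("wrist"); im=np.ascontiguousarray(eyes.grab_frame("wrist")[:,:,::-1]); cv2.imwrite("pics/w4.png",im); hsv=cv2.cvtColor(im,cv2.COLOR_BGR2HSV).astype(int); h,s,v=[hsv[...,i] for i in range(3)]
u=proj([.639,-.297,.062],KE)[0].round().astype(int); print(u); m=np.zeros(h.shape,bool); m[max(u[1]-60,0):min(u[1]+60,235),u[0]-60:u[0]+60]=1
for c,a,b in blobs(m&(h<18)&(s>110)&(v>60),60)[0]: print(c,a,b,plane(c,.063,KE)[0].round(4),plane([b[0]+b[2]/2-.5,b[1]+b[3]/2-.5],.062,KE)[0].round(4))
E
```

```text
clock: 43.15
ee_pos: [0.6365, -0.2988, 0.2511]
tool_rot: [-1.57, 0.02, -0.019]
ft_force: [1.5, 0.6, -0.4]
opening: 0.0872
clock: 43.4
ee_pos: [0.638, -0.2969, 0.2509]
tool_rot: [-1.569, 0.021, -0.018]
ft_force: [0.1, 0.6, 0.8]
opening: 0.0869
need d(tool)= [  1.4 163.9  -0.4] wy= -0.1 curyaw 88.6 pos [ 0.638  -0.2969  0.2509] t 43.4
[319 192]
[320.0, 191.2] 2479 [292, 164, 57, 55] [ 0.6384 -0.2964  0.063 ] [ 0.6385 -0.2964  0.062 ]
```

```bash
python3 -m pendant '[[[0,0,0,0.5,40,0.5,1],[0,0,0,0,45,0,1],[0,0,0,0,45,0,1],[0,0,0,0,28,0,1],[0,0,0,0,5,0,1],[0,0,0,0,0,0,-1],[0,0,0,0,0,0,-1],[0,0,0,0,0,0,-1],[0,0,0,0,0,0,-1],[0,0,0,0,0,0,-1],[0,0,0,0,0,0,-1],[0,0,0,0,0,0,-1]]]' 25
python3 -m pendant '[[[0,0,0,0,0,0,-1],[0,0,0,0,0,0,-1],[0,0,0,0,0,0,-1]]]'
python3 -c "
from h import *
need(.4591,.0216,.25,88.7)"
```

```text
clock: 44.95
ee_pos: [0.6394, -0.2972, 0.0897]
tool_rot: [-1.571, 0.019, -0.02]
ft_force: [0.4, -0.2, 4.5]
opening: 0.0484
clock: 45.32
ee_pos: [0.6394, -0.2972, 0.0896]
tool_rot: [-1.572, 0.018, -0.02]
ft_force: [0.2, -1.6, 5.3]
opening: 0.049
need d(tool)= [-187.9 -160.8  314.2] wy= -0.1 curyaw 88.6 pos [ 0.6394 -0.2972  0.0896] t 45.3
```

```bash
python3 -m pendant '[[[0,0,0,0,-20,0,-1],[0,0,0,0,-45,0,-1],[0,0,0,0,-50,0,-1],[0,0,0,0,-45,0,-1],[0,0,0,-26,0,45,-1],[0,0,0,-26,0,45,-1],[0,0,0,-27,0,45,-1],[0,0,0,-27,0,45,-1],[0,0,0,-27,0,45,-1],[0,0,0,-27,0,45,-1],[0,0,0,-26,0,44,-1],[0,0,0,0,0,0,-1]]]'
python3 -m pendant '[[[0,0,0,0,0,0,-1]]]'
python3 - <<'E'
from h import *
need(.4586,.0216,.1126,88.7)
a=eyes.grab_frame("side")[110:290,240:440,::-1]; tops("scene")
cv2.imwrite("pics/s7.png",cv2.resize(a,None,fx=3,fy=3,interpolation=cv2.INTER_CUBIC))
E
```

```text
clock: 46.82
ee_pos: [0.4569, 0.0249, 0.249]
tool_rot: [-1.569, 0.02, -0.012]
ft_force: [1.2, -1.2, -1.7]
opening: 0.0487
clock: 46.95
ee_pos: [0.4612, 0.0218, 0.2496]
tool_rot: [-1.571, 0.017, -0.02]
ft_force: [0.9, -0.2, -1.1]
opening: 0.0489
need d(tool)= [ -2.8 136.9  -0.2] wy= -0.0 curyaw 88.7 pos [0.4612 0.0218 0.2496] t 47.0
scene 252 [229, 196, 20, 17] ctr [ 0.0619 -0.1311] boxmid [ 0.0622 -0.1316]
scene 266 [250, 208, 21, 17] ctr [ 0.0625 -0.064 ] boxmid [ 0.0628 -0.0634]
scene 290 [275, 221, 21, 18] ctr [0.0625 0.0116] boxmid [0.0625 0.0116]
scene 311 [297, 233, 22, 19] ctr [0.0624 0.0763] boxmid [0.063  0.0768]
scene 328 [322, 246, 22, 20] ctr [0.0625 0.1465] boxmid [0.0627 0.1455]
```

```bash
python3 -m pendant '[[[0,0,0,-1.5,35,0,-1],[0,0,0,0,40,0,-1],[0,0,0,0,35,0,-1],[0,0,0,0,18,0,-1],[0,0,0,0,5,0,-1],[0,0,0,0,0,0,-1],[0,0,0,0,0,0,-1]]]'
python3 -m pendant '[[[0,0,0,0,2,0,-1],[0,0,0,0,0,0,-1],[0,0,0,0,0,0,-1]]]'
python3 -m pendant '[[[0,0,0,0,1.5,0,-1],[0,0,0,0,0,0,-1],[0,0,0,0,0,0,-1]]]'
```

```text
clock: 47.92
ee_pos: [0.46, 0.0213, 0.1168]
tool_rot: [-1.571, 0.018, -0.021]
ft_force: [-0.5, -0.5, -1.2]
opening: 0.0489
clock: 48.3
ee_pos: [0.4594, 0.0217, 0.1143]
tool_rot: [-1.571, 0.019, -0.019]
ft_force: [0.4, 0.3, -1.6]
opening: 0.0487
clock: 48.68
ee_pos: [0.4593, 0.0217, 0.1125]
tool_rot: [-1.571, 0.019, -0.019]
ft_force: [-0.2, -0.2, -1.5]
opening: 0.0487
```

```bash
python3 -m pendant '[[[0,0,0,0,1,0,-1],[0,0,0,0,0,0,-1],[0,0,0,0,0,0,-1]]]'
python3 -m pendant '[[[0,0,0,0,0.5,0,-1],[0,0,0,0,0,0,-1]]]'
python3 -m pendant '[[[0,0,0,0,0,0,1],[0,0,0,0,0,0,1],[0,0,0,0,0,0,1],[0,0,0,0,0,0,1],[0,0,0,0,0,0,1],[0,0,0,0,0,0,1],[0,0,0,0,0,0,1],[0,0,0,0,-30,0,1],[0,0,0,0,-40,0,1],[0,0,0,0,-50,0,1],[0,0,0,0,-50,0,1]]]'
python3 -m pendant '[[[0,0,0,0,0,-30,1],[0,0,0,0,0,-50,1],[0,0,0,0,0,-60,1],[0,0,0,0,0,-60,1],[0,0,0,0,0,-60,1],[0,0,0,0,0,-50,1],[0,0,0,0,0,0,1],[0,0,0,0,0,0,1]]]'
python3 - <<'E'
from h import *
a=np.ascontiguousarray(eyes.grab_frame("side")[:,:,::-1]); b=np.ascontiguousarray(eyes.grab_frame("scene")[:,:,::-1]); tops("scene",b); tops("side",a); print(ctrl.read_state()["ee_pos"])
v=np.vstack([cv2.resize(a[100:370,190:470],(560,540))[:,:],]); w=cv2.resize(b[110:370,140:470],(660,520))
w=cv2.resize(w,(420,330)); c=np.zeros((600,800,3),np.uint8); c[:386,:400]=cv2.resize(a[100:370,190:470],(400,386)); c[:,400:]=cv2.resize(b[110:370,150:470],(400,325))[0:325].repeat(1,0) if 0 else np.pad(cv2.resize(b[110:370,150:470],(400,325)),((0,275),(0,0),(0,0)))
cv2.imwrite("pics/fin.png",c)
E
```

```text
clock: 49.05
ee_pos: [0.4594, 0.0217, 0.1117]
tool_rot: [-1.571, 0.019, -0.019]
ft_force: [0.1, -0.1, 0.5]
opening: 0.0488
clock: 49.3
ee_pos: [0.4595, 0.0216, 0.1115]
tool_rot: [-1.571, 0.019, -0.02]
ft_force: [-0.8, -1.2, 5.4]
opening: 0.0486
clock: 50.68
ee_pos: [0.4588, 0.0218, 0.2825]
tool_rot: [-1.571, 0.02, -0.019]
ft_force: [0.5, -0.7, -0.2]
opening: 0.0872
clock: 51.68
ee_pos: [0.4511, -0.2875, 0.2806]
tool_rot: [-1.569, 0.021, -0.019]
ft_force: [-0.3, 0.3, -0.0]
opening: 0.087
scene 244 [229, 196, 20, 17] ctr [ 0.062  -0.1313] boxmid [ 0.0622 -0.1316]
scene 253 [250, 208, 20, 17] ctr [ 0.0623 -0.0647] boxmid [ 0.0635 -0.0645]
scene 280 [275, 221, 21, 18] ctr [0.0623 0.0115] boxmid [0.0625 0.0116]
scene 293 [297, 233, 22, 19] ctr [0.0617 0.0759] boxmid [0.063  0.0768]
scene 317 [323, 246, 21, 20] ctr [0.0621 0.1466] boxmid [0.0621 0.1466]
side 728 [254, 145, 71, 35] ctr [-0.0269  0.166 ] boxmid [-0.0292  0.1607]
side 197 [321, 160, 19, 14] ctr [0.0572 0.0664] boxmid [0.057  0.0671]
side 214 [335, 172, 19, 14] ctr [0.0575 0.0023] boxmid [0.0581 0.003 ]
side 71 [352, 187, 14, 9] ctr [ 0.0591 -0.057 ] boxmid [ 0.0589 -0.0608]
[ 0.45137856 -0.28661218  0.28080033]
```

View pics/fin.png

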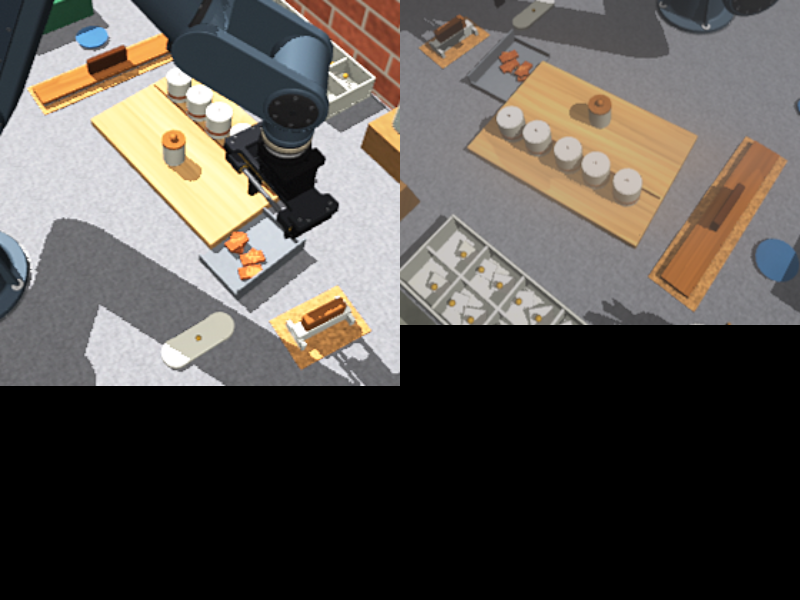

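The final views show the jar standing on the cleared strip, the candles in a straight row, the shards in the tray and both tools on their mats. Handing in.

```bash
python3 -c "
from h import *
tops('scene'); print(job.sign_off())"
```

```text
scene 245 [229, 196, 20, 17] ctr [ 0.062  -0.1313] boxmid [ 0.0622 -0.1316]
scene 253 [250, 208, 20, 17] ctr [ 0.0623 -0.0647] boxmid [ 0.0635 -0.0645]
scene 280 [275, 221, 21, 18] ctr [0.0623 0.0115] boxmid [0.0625 0.0116]
scene 297 [297, 233, 22, 19] ctr [0.0619 0.0761] boxmid [0.063  0.0768]
scene 318 [323, 246, 21, 20] ctr [0.0621 0.1466] boxmid [0.0621 0.1466]
the job is handed in; nothing more can be done
None
```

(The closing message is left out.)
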